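# Making up a tea order and a sake order in the coppersmith's workshop

## Task

Make up the two orders from the finished copper on the bench. Tea order, in the tray with the two rectangular compartments: lay the oblong saucer lengthways in the middle of the long compartment first, then stand the tea cup upright on the centre of the saucer, and stand the lidded caddy in the short compartment; sake order, in the board with the two round pockets: stand the flask in the large pocket and the little sake cup upright in the small one. Set each piece down rather than dropping it, and leave the stake, the kettle lid and the wooden forming block where they are.

Things in the scene. Friction and masses are not known exactly. Their poses are not given: they have to be found in the camera images.
- tea_tray: Fixed tea tray: pale wooden open box, 140 (its x) x 266 (its y) x 30 mm high; walls and divider 8 mm, floor 6 mm thick. Origin: centre of the underside; floor surface z = 6, wall tops z = 30 mm. One divider makes two compartments, both x = -62 to 62 mm: the long one y = -125 to 25 mm (centre y = -50), the short one y = 33 to 125 mm (centre y = 79).
- sake_tray: Fixed sake board: solid pale wooden board, 120 (its x) x 206 (its y) x 24 mm thick, with two round flat-bottomed pockets 12 mm deep. Origin: centre of the underside; pocket floors z = 12 mm, board top z = 24 mm. Large pocket: 86 mm diameter, centre x = 0, y = -44 mm. Small pocket: 68 mm diameter, centre x = 0, y = 55 mm.
- saucer: Loose oblong copper saucer with half-round ends, 120 (its x) x 60 mm (its y), about 130 g. Origin: centre of the underside. Foot 64 x 30 mm, 6 mm high; above it the dish, with straight parallel sides 60 mm apart, z = 6 to 16 mm, over the middle 60 mm of its length: grip there. The flat inner floor, for the cup, is at z = 11 mm, 54 mm wide between rims 5 mm high.
- tea_cup: Copper tea cup without handle, hollow, open at the top, loose, about 140 g: the larger cup. 64 mm high, 60 mm in diameter from z = 22 mm up to the rim (z = 64 mm), narrowing below to a foot 40 mm in diameter. Wall 3 mm. Origin: centre of the underside of the foot; z up.
- sake_cup: Copper sake cup, hollow, open at the top, loose, about 80 g: the smaller cup. 40 mm high, 48 mm in diameter from z = 16 mm up to the rim (z = 40 mm), narrowing below to a foot 32 mm in diameter. Wall 3 mm. Origin: centre of the underside of the foot; z up.
- caddy: Copper tea caddy with its lid on: a plain closed cylinder, 64 mm in diameter, 78 mm high, with a fine dark seam round it, loose, about 240 g. The lid does not come off. Origin: centre of the underside; z up.
- flask: Copper sake flask, loose, about 280 g, 120 mm high: base 56 mm in diameter, belly 66 mm in diameter from z = 14 to 46 mm, tapering to a straight round neck 28 mm in diameter from z = 82 to 110 mm, which is where to grip it, then flaring to a 36 mm lip at z = 120 mm. Origin: centre of the underside; z up.
- stake: Not part of the orders, leave it: small steel mushroom stake standing in a dark wooden block, loose; block 64 x 64 x 45 mm, round steel head 54 mm in diameter, top at 96 mm. Origin: centre of the underside.
- kettle_lid: Not part of the orders, leave it: low domed copper kettle lid 74 mm in diameter with a dark wooden knob, 35 mm high over all, loose. Origin: centre of the underside.
- form_block: Not part of the orders, leave it: round wooden forming block with a hollow in its top, 70 mm in diameter, 50 mm high, loose. Origin: centre of the underside.
Things that resemble listed ones, but are neither listed nor needed, are in the scene too. What is shaped like the tea_cup but purple or turquoise is not meant.

How it is judged:
On the way, in this order (a step that is already met when the one before it is completed fails the run):
1. the saucer lies flat and lengthways in the long compartment of the tea tray, let go (x of saucer in the frame of tea_tray between -0.015 and 0.015 m and y of saucer in the frame of tea_tray between -0.065 and -0.035 m and z of saucer in the frame of tea_tray between 0.002 and 0.01 m and angle between saucer's own z axis and vertical below 0.12 rad and angle between the x axis of saucer and the y axis of tea_tray, either way round below 0.25 rad and contact force between the fingers and saucer below 0.05 N), for 0.2 s.
2. the tea cup stands on the saucer in the tea tray, let go (x of saucer in the frame of tea_tray between -0.015 and 0.015 m and y of saucer in the frame of tea_tray between -0.065 and -0.035 m and z of saucer in the frame of tea_tray between 0.002 and 0.01 m and angle between each of saucer, tea_cup's own z axis and vertical below 0.12 rad and angle between the x axis of saucer and the y axis of tea_tray, either way round below 0.25 rad and horizontal distance between tea_cup and saucer below 0.012 m and z of tea_cup in the frame of saucer between 0.007 and 0.015 m and contact force between the fingers and tea_cup below 0.05 N), for 0.2 s.
At the end, for the whole second after the job is handed in: Saucer flat in the long compartment (15 mm, 0.25 rad), tea cup upright on it (12 mm off its centre at most), caddy upright in the short compartment, flask upright in the large pocket, sake cup upright in the small one; upright and flat within 0.12 rad, each on its floor, released and at rest (all of step 2 and x of caddy in the frame of tea_tray between -0.03 and 0.03 m and y of caddy in the frame of tea_tray between 0.063 and 0.095 m and z of caddy in the frame of tea_tray between 0.002 and 0.01 m and angle between each of caddy, flask, sake_cup's own z axis and vertical below 0.12 rad and x of flask in the frame of sake_tray between -0.016 and 0.016 m and y of flask in the frame of sake_tray between -0.06 and -0.028 m and z of flask in the frame of sake_tray between 0.008 and 0.016 m and x of sake_cup in the frame of sake_tray between -0.014 and 0.014 m and y of sake_cup in the frame of sake_tray between 0.041 and 0.069 m and z of sake_cup in the frame of sake_tray between 0.008 and 0.016 m and linear speed of each of saucer, tea_cup, caddy, flask, sake_cup below 0.02 m/s and angular speed of each of saucer, tea_cup, caddy, flask, sake_cup below 0.2 rad/s and contact force between the fingers and saucer below 0.05 N and contact force between the fingers and caddy below 0.05 N and contact force between the fingers and flask below 0.05 N and contact force between the fingers and sake_cup below 0.05 N); the robot touches nothing.
It fails at once if a piece of the orders is dropped or thrown (it moves faster than 0.65 m/s while no finger touches it: a fall of some 20 mm) ((linear speed of saucer above 0.65 m/s and contact force between the fingers and saucer below 0.05 N) or (linear speed of tea_cup above 0.65 m/s and contact force between the fingers and tea_cup below 0.05 N) or (linear speed of caddy above 0.65 m/s and contact force between the fingers and caddy below 0.05 N) or (linear speed of flask above 0.65 m/s and contact force between the fingers and flask below 0.05 N) or (linear speed of sake_cup above 0.65 m/s and contact force between the fingers and sake_cup below 0.05 N)).
It fails at once if the stake, the kettle lid or the forming block is shifted more than 20 mm (distance of any of stake, kettle_lid, form_block from where it was at the start of the episode above 0.02 m).
It also fails if it takes over 136 s, if anything falls off the work surface, if the arm or the gripper's body presses on something with over 40 N, if the wrist force passes 120 N, or if a joint passes its speed limit or range.

## Robot

A 6-joint arm with a two-finger parallel gripper is mounted at the origin on the work surface. World frame = base frame: x ahead of the robot, y to its left, z up, the work surface at z = 0. Lengths are in m, angles in rad, forces in N, time in s.
With the tool pointing down it reaches from about 0.375 to 0.9 m from the base axis. Payload 3.1 kg.
Tool frame: the origin (TCP) lies on the centre line of the jaws, within the pads' length; the fingertips stand 25 mm ahead of it and the grasp point (between the pads) lies 6 mm ahead of it (robot.nose_length is the y of the fingertips in the tool frame, in m); y points along the fingers, z is the direction in which the jaws open and shut, and the axes are right-handed (so a half turn about y gives the same grasp; the last joint's range is limited). The gripper opens to 87 mm and grips with 3 to 60 N. Pads are 19 mm wide; open, the fingers measure 117 mm over their backs; the gripper's body (75 mm by 190 mm) begins 51 mm behind the grasp point.
Start: joints at [-1.357, 0.527, 1.433, -0, 1.181, -0.178], TCP at [0.239, -0.578, 0.248] pointing down, gripper open.
Joint ranges: [-3.08, 3.08], [-0.75, 2.2], [0.22, 2.44], [-1.43, 4.57], [0, 2.65], [-2.85, 2.85]. Speed limits (rad/s): [2.79, 2.79, 3.14, 3.14, 3.14, 3.14].

## Interface

Orientations are given as a unit quaternion [x, y, z, w].
In Python, from rig import robot, eyes, ticket gives the robot as it stands.
- The arm moves only by the tool play_rows, never from a script. Its argument "series" is a list of rows, each a list of 7 numbers: the opening, from 0 (shut) to 1 (fully open), then the shift along the tool's x, y, z scaled (see below), then the turn, a rotation vector about the tool's x, y, z scaled (see below). In form: [[claw, dx, dy, dz, ax, ay, az], ...]. A call has 1 to 12 rows; each row shifts and turns the commanded pose from where the row before left it, along the tool's axes as they then stand; what a row does not reach is not made up. The controller multiplies each number of a shift by 100 mm and each number of a turn by 180 degrees. A row lasts 1/12 s, in which the tool goes at most 41.7 mm and 7.16 degrees, less where a joint would pass 70% of its speed; a pose out of reach is approached as far as the arm can. A call with a number of a shift or a turn outside -1 to 1 is refused whole. A call with a gripper value outside its range is refused whole. The fingers move at their own pace and stop on an object; "grip_force" is the grip in N (left out, the last holds). Time passes only in rows, so rows that do not move let the fingers close. It gives the time, the measured TCP pose, the force and the opening at its end, in the units of the state.
- robot.get_obs(): the state, without advancing time (a new reading comes with each control period).
- eyes.camera(name): name is "scene" or "top" or "wrist"; returns the picture (420x560x3 uint8, red, green, blue); there is no depth.
- eyes.camera_params(name): a dict with "K" (3x3 intrinsics, pixels), "D" ([k1, k2, p1, p2, k3] as OpenCV has them; the pictures are not rectified), "rvec" (rotation vector, rad) and "tvec" (3), from world to camera coordinates, as OpenCV has them. Camera axes: x right, y down, z forward; pixel columns grow to the right and rows downward; lengths in m; the calibration is good to about 2 mm. A picture is of the moment at which its call begins: read the wrist's pose just before it. camera_params takes no time and is no camera call; for the wrist camera it gives the pose at the moment of the call.
- ticket.hand_in(): hands the job in, once; it reports no verdict.
The state is a dict: "time": time; "q": joint angles; "joint_velocities": joint speeds; "joint_torque": joint torques, N m; "position": TCP position; "tool_rot": TCP orientation; "ft_force": force on the tool from outside, world axes, zero at the start; "moment": the same for the moment, N m; "grip_width": finger opening in m.
Only numpy, scipy, OpenCV 4.12 (cv2) and the standard library are available. Lean on these libraries where they do the work, as an engineer would, in place of code of your own. Each camera call takes 0.05 s, during which the arm holds its last target.

## Working session

There is one attempt and no reset: what is moved stays moved. The work goes in short steps, Python scripts to look and compute and a tool call to move; the robot and the scene stay as the last step left them, time stands still between calls to the robot, and variables do not carry over. Pictures are saved under pics/ and viewed, and the job is handed in when it is done.

Besides the shell and the picture viewer there is one more tool, called after "Call:" as name([rows], argument=value, ...), one row to a line, values as JSON. play_rows: Moves the arm, as the interface text tells. Its arguments: {"type":"object","properties":{"series":{"type":"array","items":{"type":"array","items":{"type":"number"}}},"grip_force":{"type":"number"}},"required":["series"]}

```bash
ls; mkdir -p pics; python3 - <<'E'
from rig import robot, eyes, ticket
import cv2,numpy as np
print(robot.get_obs())
for n in ("scene","top","wrist"):
    im=eyes.camera(n); cv2.imwrite(f"pics/{n}0.png",im[:,:,::-1]); print(n,eyes.camera_params(n))
E
```

```text
pics
{'time': 0.0, 'q': array([-1.35752004e+00,  5.28490528e-01,  1.43389855e+00,  9.60249020e-06,
        1.18137269e+00, -1.78486251e-01]), 'joint_velocities': array([ 3.83935906e-04, -6.99022703e-04, -1.92704290e-03, -6.50287489e-05,
        1.90236863e-04,  1.39748347e-03]), 'joint_torque': array([-2.48244878e-04, -4.40042567e+01, -1.76591080e+01,  6.31564250e-02,
        5.84087369e-02, -1.63072286e-04]), 'position': array([ 0.23852921, -0.57696546,  0.24655779]), 'tool_rot': array([-0.13763377,  0.69435112, -0.69281745,  0.13761337]), 'ft_force': array([ 0.94090127, -0.13863097,  0.45544762]), 'moment': array([-0.00694711, -0.0843347 , -0.00380306]), 'grip_width': 0.08719060798333315}
scene {'K': array([[400.60316389,   0.        , 278.62152981],
       [  0.        , 400.60316389, 208.01895024],
       [  0.        ,   0.        ,   1.        ]]), 'D': array([-0.00177018,  0.        ,  0.        ,  0.        ,  0.        ]), 'rvec': array([ 1.72398822,  1.74251447, -0.73180087]), 'tvec': array([-0.06485131, -0.27834038,  1.34782649])}
top {'K': array([[486.21970453,   0.        , 283.24901875],
       [  0.        , 486.21970453, 214.00686987],
       [  0.        ,   0.        ,   1.        ]]), 'D': array([0.03578871, 0.        , 0.        , 0.        , 0.        ]), 'rvec': array([ 2.14324956, -2.18063824,  0.15788266]), 'tvec': array([0.04317128, 0.47990613, 1.50367355])}
wrist {'K': array([[345.78660725,   0.        , 281.75939243],
       [  0.        , 345.78660725, 207.73281826],
       [  0.        ,   0.        ,   1.        ]]), 'D': array([-0.04932519,  0.        ,  0.        ,  0.        ,  0.        ]), 'rvec': array([-2.40001872,  1.60525363,  0.24189621]), 'tvec': array([-0.62368233, -0.03613769,  0.39303364])}
```

View pics/scene0.png

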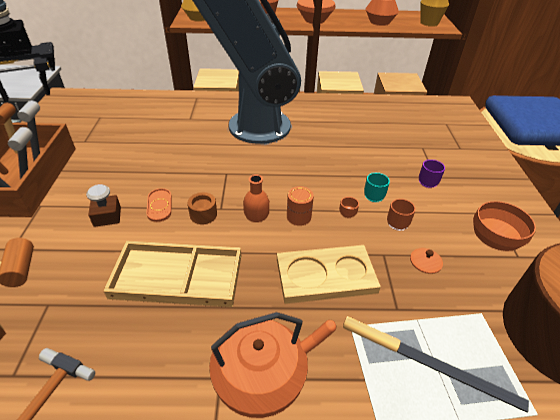

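View pics/top0.png

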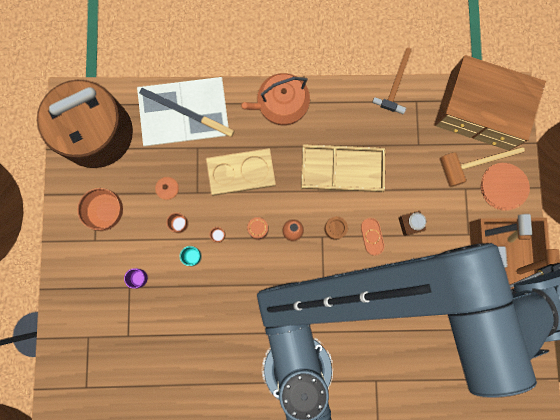

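View pics/wrist0.png

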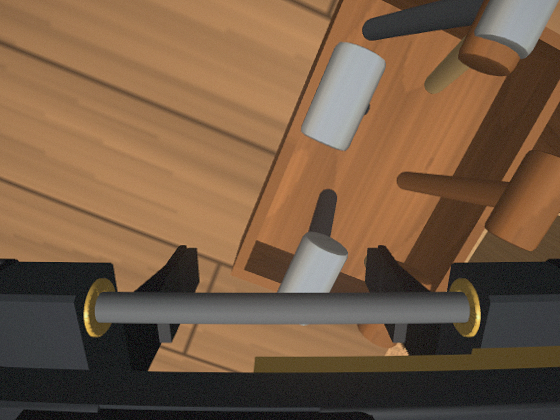

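```bash
cat > h.py <<'E'
import cv2,numpy as np
from rig import robot,eyes,ticket
from scipy.spatial.transform import Rotation as R
def ray(px,P,z):
    px=np.array(px,float).reshape(-1,1,2)
    n=cv2.undistortPoints(px,P["K"],P["D"])[:,0]
    Rm=cv2.Rodrigues(P["rvec"])[0]; C=-Rm.T@P["tvec"]
    d=np.c_[n,np.ones(len(n))]@Rm
    s=(z-C[2])/d[:,2]
    return C+d*s[:,None]
def proj(X,P): return cv2.projectPoints(np.array(X,float).reshape(-1,1,3),P["rvec"],P["tvec"],P["K"],P["D"])[0][:,0]
def state():
    o=robot.get_obs(); print("t",round(o["time"],2),"pos",o["position"].round(4),"q",o["q"].round(3),"w",round(o["grip_width"],4),"F",o["ft_force"].round(1))
    Rm=R.from_quat(o["tool_rot"]).as_matrix(); print("toolaxes x,y,z rows:\n",Rm.T.round(3)); return o,Rm
E
python3 - <<'E'
import cv2
a=cv2.imread('pics/top0.png'); c=cv2.resize(a[130:300,90:440],None,fx=2.28,fy=2.28,interpolation=cv2.INTER_CUBIC);cv2.imwrite('pics/topc.png',c)
a=cv2.imread('pics/scene0.png'); c=cv2.resize(a[150:310,75:475],None,fx=2,fy=2,interpolation=cv2.INTER_CUBIC);cv2.imwrite('pics/scenec.png',c)
E
```

```text
(no output)
```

View pics/topc.png

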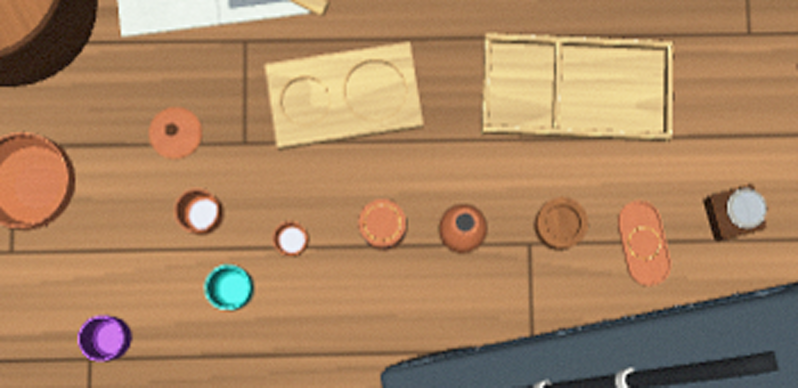

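View pics/scenec.png

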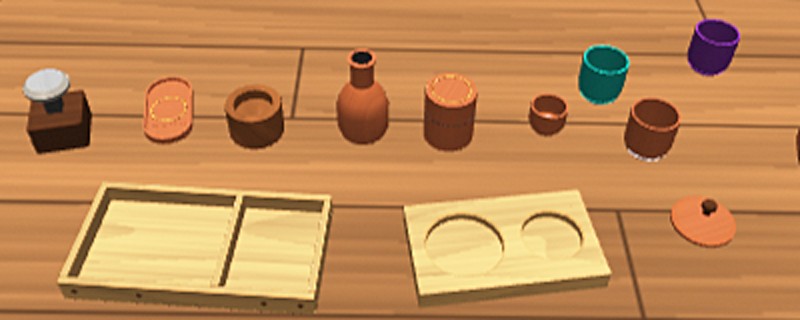

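```bash
python3 - <<'E'
from h import *
P=eyes.camera_params("top")
def c(x,y): return (90+x/2.28-.28,130+y/2.28-.28)
for n,p,z in [("lid",(175,133),.01),("tea",(200,212),.064),("sake",(291,239),.04),("caddy",(382,223),.078),("flask",(465,222),.12),("form",(561,223),.05),("saucer",(643,243),.016),("stake",(746,209),.096),("turq",(228,287),.064)]:
    print(n,ray(c(*p),P,z)[0].round(3))
for n,p,z in [("tray",[(487,34),(673,42),(671,139),(483,131)],.03),("board",[(264,65),(410,41),(424,124),(279,148)],.024),("pockets",[(305,100),(376,90)],.024)]:
    X=np.array([ray(c(*q),P,z)[0] for q in p]); print(n,X.round(3),X.mean(0).round(4))
state()
P=eyes.camera_params("wrist"); Rm=cv2.Rodrigues(P["rvec"])[0]; print("cam C",-Rm.T@P["tvec"], "axes",Rm.round(3))
E
```

```text
lid [0.573 0.407 0.01 ]
tea [0.455 0.36  0.064]
sake [0.418 0.241 0.04 ]
caddy [0.434 0.116 0.078]
flask [0.429 0.006 0.12 ]
form [ 0.433 -0.127  0.05 ]
saucer [ 0.407 -0.245  0.016]
stake [ 0.443 -0.367  0.096]
turq [0.353 0.322 0.064]
tray [[ 0.705 -0.034  0.03 ]
 [ 0.689 -0.296  0.03 ]
 [ 0.55  -0.287  0.03 ]
 [ 0.566 -0.025  0.03 ]] [ 0.6275 -0.1605  0.03  ]
board [[0.666 0.281 0.024]
 [0.698 0.075 0.024]
 [0.578 0.057 0.024]
 [0.547 0.26  0.024]] [0.6222 0.1681 0.024 ]
pockets [[0.615 0.223 0.024]
 [0.628 0.124 0.024]] [0.6213 0.1736 0.024 ]
t 0.15 pos [ 0.2386 -0.5771  0.2468] q [-1.358  0.528  1.434  0.     1.181 -0.178] w 0.0871 F [-0.6 -0.4 -0.1]
toolaxes x,y,z rows:
 [[-0.924 -0.382 -0.   ]
 [-0.     0.002 -1.   ]
 [ 0.382 -0.924 -0.002]]
cam C [ 0.31216709 -0.54685826  0.38504384] axes [[ 0.382 -0.924 -0.002]
 [-0.884 -0.366  0.291]
 [-0.27  -0.109 -0.957]]
```

Call:
play_rows([
  [1, -0.26, 0, -0.28, 0, 0, 0],
  [1, -0.26, 0, -0.28, 0, 0, 0],
  [1, -0.26, 0, -0.28, 0, 0, 0],
  [1, -0.26, 0, -0.28, 0, 0, 0],
  [1, -0.26, 0, -0.28, 0, 0, 0],
  [1, -0.26, 0, -0.28, 0, 0, 0],
  [1, -0.26, 0, -0.28, 0, 0, 0],
  [1, -0.26, 0, -0.28, 0, 0, 0],
  [1, -0.26, 0, -0.28, 0, 0, 0],
  [1, 0, 0, 0, 0, 0, 0],
  [1, 0, 0, 0, 0, 0, 0],
  [1, 0, 0, 0, 0, 0, 0],
])

```text
time: 1.15
position: [0.3591, -0.2558, 0.2477]
tool_rot: [0.138, -0.693, 0.694, -0.138]
ft_force: [-0.5, -0.4, 1.0]
grip_width: 0.0874
```

```bash
cat >> h.py <<'E'
def look(name,cam="wrist"):
    P=eyes.camera_params(cam); im=eyes.camera(cam)[:,:,::-1].copy()
    cv2.imwrite(f"pics/{name}.png",im); np.save(f"pics/{name}.npy",P,allow_pickle=True); return im,P
def load(name): return cv2.imread(f"pics/{name}.png"), np.load(f"pics/{name}.npy",allow_pickle=True).item()
E
python3 - <<'E'
from h import *
look("w1"); state()
E
```

```text
t 1.2 pos [ 0.3589 -0.2565  0.2477] q [-0.875  0.28   1.874 -0.     0.986  0.305] w 0.0873 F [ 0.6 -0.4 -0.6]
toolaxes x,y,z rows:
 [[-0.924 -0.381 -0.   ]
 [ 0.001 -0.001 -1.   ]
 [ 0.381 -0.924  0.001]]
```

View pics/w1.png

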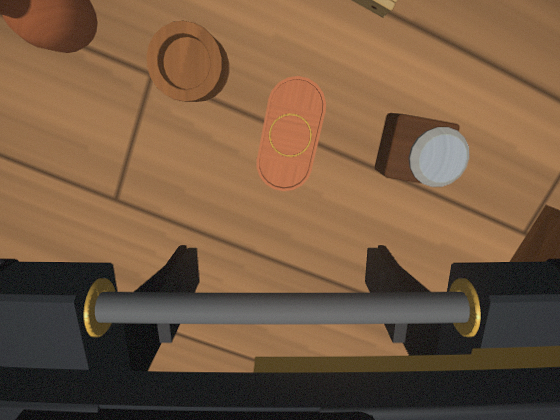

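Wrist view: saucer at about (290,134), stake head (440,157), forming block (187,61). Segmenting the saucer.

```bash
python3 - <<'E'
from h import *
im,P=load("w1")
hsv=cv2.cvtColor(im,cv2.COLOR_BGR2HSV)
print(hsv[134,290],hsv[105,300],hsv[230,230],hsv[120,350],hsv[60,187])
m=((hsv[:,:,0]<11)&(hsv[:,:,1]>135)&(hsv[:,:,2]>130)).astype(np.uint8)*255
m=cv2.morphologyEx(m,cv2.MORPH_OPEN,np.ones((3,3)))
m=cv2.morphologyEx(m,cv2.MORPH_CLOSE,np.ones((7,7)))
cs,_=cv2.findContours(m,cv2.RETR_EXTERNAL,cv2.CHAIN_APPROX_NONE)
for c in cs:
    if cv2.contourArea(c)>1500:
        x=ray(c[:,0].astype(float),P,.016)[:,:2]; r=cv2.minAreaRect((x*1000).astype(np.float32)); print(cv2.boundingRect(c),r)
        M=cv2.moments((x*1000).astype(np.float32).reshape(-1,1,2)); print(M['m10']/M['m00'],M['m01']/M['m00'],np.degrees(.5*np.arctan2(2*M['mu11'],M['mu20']-M['mu02'])))
print("stake",ray([(440,157),(469,157),(440,187),(411,157),(440,127)],P,.096))
E
```

```text
[ 11 148 186] [ 10 144 182] [ 15 126 162] [ 15 123 153] [ 13 148 140]
(257, 78, 69, 109) ((406.991455078125, -245.85726928710938), (114.84007263183594, 59.31109619140625), 10.446109771728516)
407.66626782990454 -245.35972770905053 7.832624323499457
stake [[ 0.44383492 -0.3659731   0.096     ]
 [ 0.45368508 -0.38927812  0.096     ]
 [ 0.42096808 -0.37912127  0.096     ]
 [ 0.43413249 -0.34293113  0.096     ]
 [ 0.46568398 -0.35352937  0.096     ]]
```

```bash
python3 - <<'E'
from h import *
im,P=load("w1")
hsv=cv2.cvtColor(im,cv2.COLOR_BGR2HSV)
for h,s in((12,133),(13,136)):
    m=((hsv[:,:,0]<h)&(hsv[:,:,1]>s)&(hsv[:,:,2]>110)).astype(np.uint8)*255
    m[:, :235]=0; m[:,345:]=0
    m=cv2.morphologyEx(m,cv2.MORPH_OPEN,np.ones((3,3)))
    m=cv2.morphologyEx(m,cv2.MORPH_CLOSE,np.ones((7,7)))
    cs,_=cv2.findContours(m,cv2.RETR_EXTERNAL,cv2.CHAIN_APPROX_NONE)
    c=max(cs,key=cv2.contourArea)
    x=ray(c[:,0].astype(float),P,.016)[:,:2]; r=cv2.minAreaRect((x*1000).astype(np.float32)); print(cv2.boundingRect(c),r)
    M=cv2.moments((x*1000).astype(np.float32).reshape(-1,1,2)); print(M['m10']/M['m00'],M['m01']/M['m00'],np.degrees(.5*np.arctan2(2*M['mu11'],M['mu20']-M['mu02'])))
cv2.drawContours(im,[c],-1,(0,255,0),1); cv2.imwrite("pics/w1c.png",cv2.resize(im[60:205,230:350],None,fx=4,fy=4))
E
```

```text
(257, 76, 69, 115) ((405.22247314453125, -246.0013427734375), (120.16436767578125, 60.255130767822266), 10.596497535705566)
405.3447302278614 -246.09860963968362 10.739694844602543
(257, 76, 69, 115) ((405.3045959472656, -245.9993896484375), (120.40553283691406, 60.50787353515625), 10.341207504272461)
405.2901199299146 -246.03297339601235 10.554116503122115
```

View pics/w1c.png

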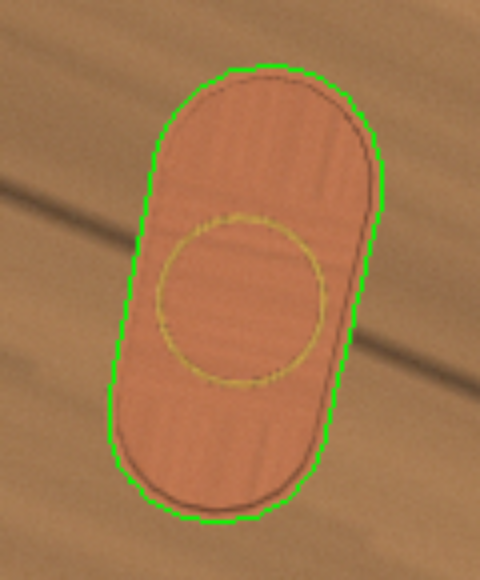

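```bash
cat >> h.py <<'E'
def go(x,y,z,yaw=None,cmd=None):
    """print turn about tool y (units of 180deg) then shift in units of 100mm, after the turn"""
    o=robot.get_obs(); p=o["position"]; Rm=R.from_quat(o["tool_rot"]).as_matrix()
    cy=np.degrees(np.arctan2(Rm[1,2],Rm[0,2])); 
    t=0
    if yaw is not None:
        d=(yaw-cy+180)%360-180; t=-d
        # half-turn equivalents allowed
        cy=yaw
    a=np.radians(cy); zx=np.array([np.cos(a),np.sin(a),0]); yx=np.array([0,0,-1.]); xx=np.cross(yx,zx)
    D=np.array([x,y,z])-p; s=np.array([D@xx,D@yx,D@zx])*10
    print("yaw now",round(np.degrees(np.arctan2(Rm[1,2],Rm[0,2])),2),"tilt",(Rm[:,1]).round(3),"turn units",round(t/180,4),"rows",round(abs(t)/7,1),"shift xyz",s.round(3),"xz rows",round(np.hypot(s[0],s[2])/.4,1),"q6",o["q"][5].round(2))
E
python3 -c "
from h import *
go(.4042,-.2401,.11,-79.5)"
```

```text
yaw now -67.58 tilt [ 0.001 -0.001 -1.   ] turn units 0.0662 rows 1.7 shift xyz [-0.475  1.377 -0.079] xz rows 1.2 q6 0.31
```

Call:
play_rows([
  [1, 0, 0, 0, 0, 0.033, 0],
  [1, 0, 0, 0, 0, 0.033, 0],
  [1, -0.095, 0.275, -0.016, 0, 0, 0],
  [1, -0.095, 0.275, -0.016, 0, 0, 0],
  [1, -0.095, 0.275, -0.016, 0, 0, 0],
  [1, -0.095, 0.275, -0.016, 0, 0, 0],
  [1, -0.095, 0.275, -0.016, 0, 0, 0],
  [1, 0, 0, 0, 0, 0, 0],
  [1, 0, 0, 0, 0, 0, 0],
])

```text
time: 1.95
position: [0.4032, -0.2395, 0.1089]
tool_rot: [-0.066, 0.705, -0.703, 0.064]
ft_force: [-0.1, -0.2, -0.1]
grip_width: 0.0867
```

```bash
python3 -c "
from h import *
state();go(.4042,-.2401,.03,-79.5)"
```

```text
t 1.95 pos [ 0.4032 -0.2395  0.1089] q [-0.775  0.563  1.937 -0.     0.645  0.613] w 0.0867 F [-0.1 -0.2 -0.1]
toolaxes x,y,z rows:
 [[-0.983 -0.182  0.002]
 [-0.003  0.002 -1.   ]
 [ 0.182 -0.983 -0.003]]
yaw now -79.5 tilt [-0.003  0.002 -1.   ] turn units 0.0 rows 0.0 shift xyz [-0.008  0.789  0.007] xz rows 0.0 q6 0.61
```

Down and grip gently, then check.

Call:
play_rows([
  [1, 0, 0.2, 0, 0, 0, 0],
  [1, 0, 0.2, 0, 0, 0, 0],
  [1, 0, 0.15, 0, 0, 0, 0],
  [1, 0, 0.12, 0, 0, 0, 0],
  [1, 0, 0.12, 0, 0, 0, 0],
  [1, 0, 0, 0, 0, 0, 0],
  [0.5, 0, 0, 0, 0, 0, 0],
  [0.5, 0, 0, 0, 0, 0, 0],
  [0.5, 0, 0, 0, 0, 0, 0],
  [0.5, 0, 0, 0, 0, 0, 0],
  [0.5, 0, 0, 0, 0, 0, 0],
], grip_force=15)

```text
time: 2.87
position: [0.4049, -0.2399, 0.032]
tool_rot: [0.064, -0.703, 0.705, -0.066]
ft_force: [0.4, -2.1, 0.4]
grip_width: 0.0616
```

```bash
python3 -c "
from h import *
state();look('w2')"
```

```text
t 2.87 pos [ 0.4049 -0.2399  0.032 ] q [-0.773  0.724  1.97  -0.     0.445  0.614] w 0.0616 F [ 0.4 -2.1  0.4]
toolaxes x,y,z rows:
 [[-0.983 -0.184 -0.002]
 [ 0.003 -0.003 -1.   ]
 [ 0.184 -0.983  0.003]]
```

View pics/w2.png

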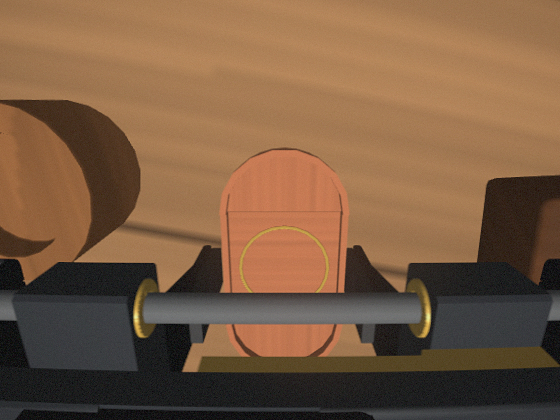

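Call:
play_rows([
  [0.5, 0, 0, 0, 0, 0, 0],
  [0.5, 0, -0.05, 0, 0, 0, 0],
  [0.5, 0, -0.2, 0, 0, 0, 0],
  [0.5, 0, -0.3, 0, 0, 0, 0],
  [0.5, 0, -0.3, 0, 0, 0, 0],
  [0.5, 0, -0.3, 0, 0, 0, 0],
  [0.5, 0, -0.3, 0, 0, 0, 0],
  [0.5, 0, -0.3, 0, 0, 0, 0],
  [0.5, 0, -0.3, 0, 0, 0, 0],
  [0.5, 0, 0, 0, 0, 0, 0],
])

```text
time: 3.75
position: [0.4058, -0.24, 0.241]
tool_rot: [0.063, -0.702, 0.707, -0.068]
ft_force: [0.6, -0.7, -1.3]
grip_width: 0.0598
```

Call:
play_rows([
  [0.5, 0, 0, 0, 0, -0.035, 0],
  [0.5, 0, 0, 0, 0, -0.035, 0],
  [0.5, 0, 0, 0, 0, -0.035, 0],
  [0.5, 0, 0, 0, 0, -0.035, 0],
  [0.5, 0, 0, 0, 0, -0.035, 0],
  [0.5, 0, 0, 0, 0, -0.035, 0],
  [0.5, 0, 0, 0, 0, -0.035, 0],
  [0.5, 0, 0, 0, 0, -0.035, 0],
  [0.5, 0, 0, 0, 0, -0.035, 0],
  [0.5, 0, 0, 0, 0, -0.035, 0],
  [0.5, 0, 0, 0, 0, -0.035, 0],
  [0.5, 0, 0, 0, 0, -0.035, 0],
])

```text
time: 4.75
position: [0.4028, -0.2374, 0.2348]
tool_rot: [-0.484, 0.517, -0.514, 0.484]
ft_force: [-0.0, -0.4, -1.4]
grip_width: 0.0597
```

```bash
python3 -c "
from h import *
state();go(.6245,-.27,.22,-3.5)"
```

```text
t 4.75 pos [ 0.4028 -0.2374  0.2348] q [-0.772  0.337  1.827  0.     0.981 -0.711] w 0.0597 F [-0.  -0.4 -1.4]
toolaxes x,y,z rows:
 [[-0.061 -0.998 -0.003]
 [-0.003  0.003 -1.   ]
 [ 0.998 -0.061 -0.003]]
yaw now -3.51 tilt [-0.003  0.003 -1.   ] turn units -0.0 rows 0.0 shift xyz [0.19  0.148 2.232] xz rows 5.6 q6 -0.71
```

Call:
play_rows([
  [0.5, 0.03, 0.02, 0.37, 0, 0, 0],
  [0.5, 0.03, 0.02, 0.37, 0, 0, 0],
  [0.5, 0.03, 0.02, 0.37, 0, 0, 0],
  [0.5, 0.03, 0.02, 0.37, 0, 0, 0],
  [0.5, 0.03, 0.02, 0.37, 0, 0, 0],
  [0.5, 0.03, 0.02, 0.38, 0, 0, 0],
  [0.5, 0, 0, 0, 0, 0, 0],
  [0.5, 0, 0, 0, 0, 0, 0],
  [0.5, 0, 0, 0, 0, 0, 0],
])

```text
time: 5.5
position: [0.6236, -0.2704, 0.2219]
tool_rot: [-0.484, 0.518, -0.514, 0.483]
ft_force: [-0.3, -0.1, -1.3]
grip_width: 0.0597
```

```bash
python3 -c "
from h import *
state();look('w3');look('t3','top')"
```

```text
t 5.5 pos [ 0.6236 -0.2704  0.2219] q [-0.573  0.631  1.305 -0.     1.211 -0.507] w 0.0597 F [-0.3 -0.1 -1.3]
toolaxes x,y,z rows:
 [[-0.066 -0.998 -0.003]
 [-0.005  0.003 -1.   ]
 [ 0.998 -0.066 -0.005]]
```

View pics/w3.png

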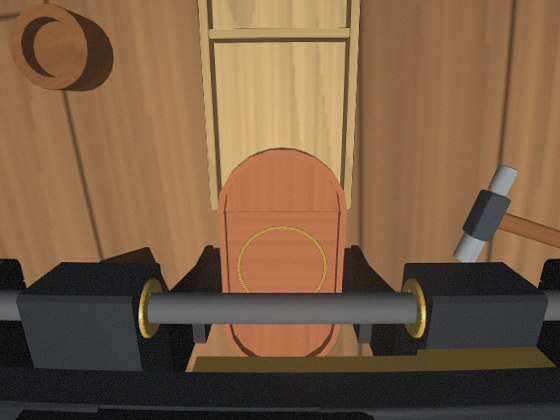

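```bash
python3 -c "
import cv2
a=cv2.imread('pics/w3.png');cv2.imwrite('pics/w3c.png',cv2.resize(a[0:220,190:370],None,fx=2.7,fy=2.7,interpolation=cv2.INTER_CUBIC))"
```

```text
(no output)
```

View pics/w3c.png

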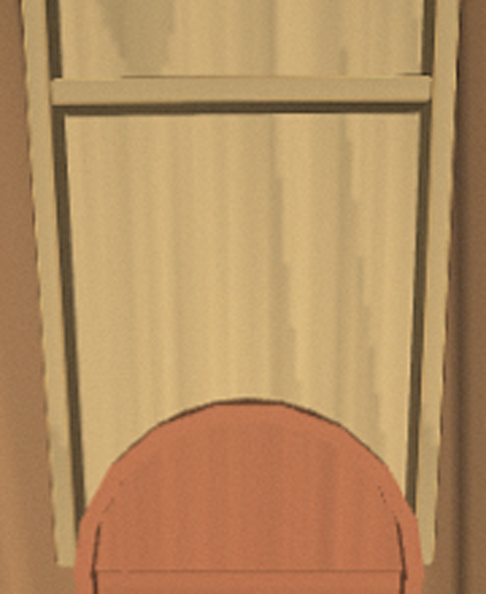

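```bash
python3 - <<'E'
from h import *
im,P=load("w3")
c=lambda x,y:(190+x/2.7-.3,y/2.7-.3)
for n,p in [("L out",(24,50)),("L in",(48,50)),("Lout",(55,560)),("Lin",(76,560)),("Rin",(432,50)),("Rout",(459,50)),("Rout",(434,560)),("Rin",(412,510)),("div25",(52,104)),("div25",(430,100)),("div33",(50,78)),("div33",(430,75)),("endL",(57,567)),("endR",(434,563))]:
    print(n,ray(c(*p),P,.03)[0].round(4))
im,P=load("t3")
cv2.imwrite('pics/t3c.png',cv2.resize(im[135:205,190:400],None,fx=3.8,fy=3.8,interpolation=cv2.INTER_CUBIC))
E
```

```text
L out [ 0.5597 -0.1133  0.03  ]
L in [ 0.5675 -0.1139  0.03  ]
Lout [ 0.549  -0.2847  0.03  ]
Lin [ 0.5568 -0.2852  0.03  ]
Rin [ 0.6909 -0.1224  0.03  ]
Rout [ 0.6996 -0.1229  0.03  ]
Rout [ 0.689  -0.2938  0.03  ]
Rin [ 0.6812 -0.2743  0.03  ]
div25 [ 0.5669 -0.1302  0.03  ]
div25 [ 0.6899 -0.1373  0.03  ]
div33 [ 0.5672 -0.1223  0.03  ]
div33 [ 0.6901 -0.1298  0.03  ]
endL [ 0.5494 -0.2875  0.03  ]
endR [ 0.689 -0.295  0.03 ]
```

View pics/t3c.png

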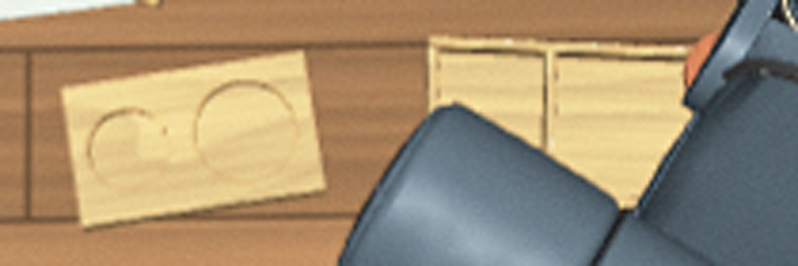

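```bash
python3 - <<'E'
from h import *
im,P=load("w3")
X=ray((281.5,267),P,.2219-.032+.011); print(X)   # TCP .6236,-.2704
go(.6242,-.2090,.10,-3.4)
E
```

```text
[[ 0.62264881 -0.27011352  0.2009    ]]
yaw now -3.85 tilt [-0.003  0.002 -1.   ] turn units -0.0025 rows 0.1 shift xyz [-0.618  1.232 -0.029] xz rows 1.5 q6 -0.51
```

Call:
play_rows([
  [0.5, -0.155, 0.31, -0.01, 0, 0, 0],
  [0.5, -0.155, 0.31, -0.01, 0, 0, 0],
  [0.5, -0.155, 0.31, -0.01, 0, 0, 0],
  [0.5, -0.155, 0.31, 0, 0, 0, 0],
  [0.5, 0, 0, 0, 0, 0, 0],
  [0.5, 0, 0, 0, 0, 0, 0],
])

```text
time: 6.1
position: [0.6244, -0.2085, 0.099]
tool_rot: [-0.484, 0.518, -0.515, 0.483]
ft_force: [-0.3, -0.4, -0.7]
grip_width: 0.0598
```

```bash
python3 -c "
from h import *
state();go(.6242,-.2090,.038,-3.4)"
```

```text
t 6.1 pos [ 0.6244 -0.2085  0.099 ] q [-0.492  0.753  1.451 -0.     0.942 -0.425] w 0.0598 F [-0.3 -0.4 -0.7]
toolaxes x,y,z rows:
 [[-0.066 -0.998 -0.002]
 [-0.005  0.002 -1.   ]
 [ 0.998 -0.066 -0.005]]
yaw now -3.77 tilt [-0.005  0.002 -1.   ] turn units -0.0021 rows 0.1 shift xyz [ 0.005  0.61  -0.001] xz rows 0.0 q6 -0.43
```

Call:
play_rows([
  [0.5, 0, 0.2, 0, 0, 0, 0],
  [0.5, 0, 0.2, 0, 0, 0, 0],
  [0.5, 0, 0.1, 0, 0, 0, 0],
  [0.5, 0, 0.05, 0, 0, 0, 0],
  [0.5, 0, 0.02, 0, 0, 0, 0],
  [0.5, 0, 0.02, 0, 0, 0, 0],
  [0.5, 0, 0, 0, 0, 0, 0],
  [0.5, 0, 0, 0, 0, 0, 0],
])

```text
time: 6.77
position: [0.627, -0.21, 0.0421]
tool_rot: [0.483, -0.516, 0.517, -0.483]
ft_force: [-0.6, 0.6, -0.9]
grip_width: 0.0595
```

Call:
play_rows([
  [0.5, 0, 0.01, -0.01, 0, 0, 0],
  [0.5, 0, 0.01, 0, 0, 0, 0],
  [0.5, 0, 0, 0, 0, 0, 0],
])

```text
time: 7.02
position: [0.6253, -0.2094, 0.0392]
tool_rot: [-0.483, 0.516, -0.516, 0.483]
ft_force: [0.6, 0.3, -0.6]
grip_width: 0.0599
```

Call:
play_rows([
  [0.5, 0, 0.01, 0, 0, 0, 0],
  [0.5, 0, 0.01, 0, 0, 0, 0],
  [0.5, 0, 0, 0, 0, 0, 0],
  [0.5, 0, 0, 0, 0, 0, 0],
])

```text
time: 7.35
position: [0.6255, -0.2095, 0.038]
tool_rot: [0.483, -0.516, 0.517, -0.483]
ft_force: [-1.9, 1.1, 4.6]
grip_width: 0.0594
```

Call:
play_rows([
  [0.75, 0, 0, 0, 0, 0, 0],
  [0.8, 0, 0, 0, 0, 0, 0],
  [0.8, 0, 0, 0, 0, 0, 0],
  [0.8, 0, 0, 0, 0, 0, 0],
  [0.8, 0, -0.05, 0, 0, 0, 0],
  [0.8, 0, -0.2, 0, 0, 0, 0],
  [0.8, 0, -0.35, 0, 0, 0, 0],
  [0.8, 0, -0.4, 0, 0, 0, 0],
  [0.8, 0, -0.4, 0, 0, 0, 0],
  [0.8, 0, -0.4, 0, 0, 0, 0],
])

```text
time: 8.18
position: [0.625, -0.2093, 0.2188]
tool_rot: [-0.483, 0.517, -0.516, 0.483]
ft_force: [0.9, -0.3, 0.7]
grip_width: 0.0695
```

```bash
python3 -c "
from h import *
state();go(.6265,-.275,.22)"
```

```text
t 8.18 pos [ 0.625  -0.2093  0.2188] q [-0.492  0.605  1.369  0.     1.168 -0.425] w 0.0695 F [ 0.9 -0.3  0.7]
toolaxes x,y,z rows:
 [[-0.067 -0.998 -0.   ]
 [-0.001  0.    -1.   ]
 [ 0.998 -0.067 -0.001]]
yaw now -3.84 tilt [-0.001  0.    -1.   ] turn units 0.0 rows 0.0 shift xyz [ 0.654 -0.012  0.059] xz rows 1.6 q6 -0.43
```

Call:
play_rows([
  [1, 0.35, 0, 0, 0, 0, 0],
  [1, 0.35, 0, 0, 0, 0, 0],
  [1, 0, 0, 0, 0, 0, 0],
  [1, 0, 0, 0, 0, 0, 0],
])

```text
time: 8.52
position: [0.6203, -0.2812, 0.2174]
tool_rot: [0.482, -0.517, 0.517, -0.482]
ft_force: [-0.9, 1.1, -0.3]
grip_width: 0.0843
```

```bash
python3 - <<'E'
from h import *
im,P=look('w4');state()
hsv=cv2.cvtColor(im,cv2.COLOR_BGR2HSV)
m=((hsv[:,:,0]<13)&(hsv[:,:,1]>133)&(hsv[:,:,2]>110)).astype(np.uint8)*255
m[:, :195]=0; m[:,365:]=0; m[260:]=0
m=cv2.morphologyEx(m,cv2.MORPH_OPEN,np.ones((3,3)))
m=cv2.morphologyEx(m,cv2.MORPH_CLOSE,np.ones((7,7)))
cs,_=cv2.findContours(m,cv2.RETR_EXTERNAL,cv2.CHAIN_APPROX_NONE)
c=max(cs,key=cv2.contourArea)
x=ray(c[:,0].astype(float),P,.022)[:,:2]; print(cv2.boundingRect(c),cv2.minAreaRect((x*1000).astype(np.float32)))
cv2.drawContours(im,[c],-1,(0,255,0),1); cv2.imwrite("pics/w4c.png",im)
E
```

```text
t 8.57 pos [ 0.6202 -0.2796  0.2169] q [-5.880e-01  6.360e-01  1.311e+00  1.000e-03  1.196e+00 -5.190e-01] w 0.0855 F [-0.3  0.2 -0.4]
toolaxes x,y,z rows:
 [[-0.068 -0.998 -0.001]
 [-0.001  0.001 -1.   ]
 [ 0.998 -0.068 -0.001]]
(249, 43, 66, 132) ((624.6449584960938, -208.9254150390625), (118.67597961425781, 59.51677322387695), 86.07293701171875)
```

View pics/w4c.png

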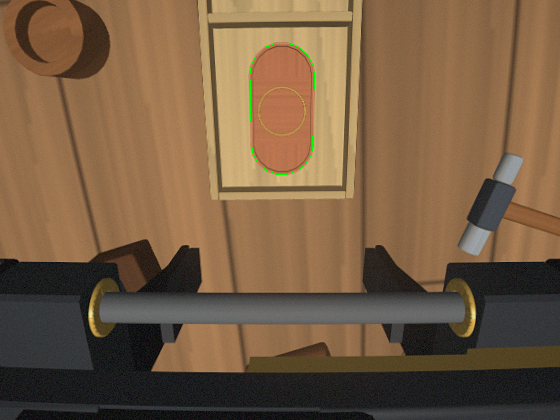

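Call:
play_rows([
  [1, -0.37, 0, -0.135, 0, 0, 0],
  [1, -0.37, 0, -0.135, 0, 0, 0],
  [1, -0.37, 0, -0.135, 0, 0, 0],
  [1, -0.37, 0, -0.135, 0, 0, 0],
  [1, -0.37, 0, -0.135, 0, 0, 0],
  [1, -0.37, 0, -0.135, 0, 0, 0],
  [1, -0.37, 0, -0.135, 0, 0, 0],
  [1, -0.37, 0, -0.135, 0, 0, 0],
  [1, -0.37, 0, -0.135, 0, 0, 0],
  [1, -0.37, 0, -0.135, 0, 0, 0],
  [1, -0.37, 0, -0.135, 0, 0, 0],
  [1, -0.37, 0, -0.135, 0, 0, 0],
])

```text
time: 9.57
position: [0.4865, 0.1773, 0.2168]
tool_rot: [-0.484, 0.517, -0.516, 0.483]
ft_force: [1.3, -0.7, -0.0]
grip_width: 0.0869
```

Call:
play_rows([
  [1, -0.37, 0, -0.135, 0, 0, 0],
  [1, -0.37, 0, -0.135, 0, 0, 0],
  [1, -0.37, 0, -0.135, 0, 0, 0],
  [1, 0, 0, 0, 0, 0, 0],
  [1, 0, 0, 0, 0, 0, 0],
  [1, 0, 0, 0, 0, 0, 0],
])

```text
time: 10.07
position: [0.4546, 0.2884, 0.2167]
tool_rot: [-0.484, 0.516, -0.516, 0.483]
ft_force: [0.2, -0.9, 0.1]
grip_width: 0.0866
```

```bash
python3 -c "
from h import *
state();look('w5')"
```

```text
t 10.07 pos [0.4546 0.2884 0.2167] q [ 0.358  0.453  1.682 -0.     1.008  0.423] w 0.0866 F [ 0.2 -0.9  0.1]
toolaxes x,y,z rows:
 [[-0.065 -0.998  0.001]
 [-0.001 -0.001 -1.   ]
 [ 0.998 -0.065 -0.001]]
```

View pics/w5.png

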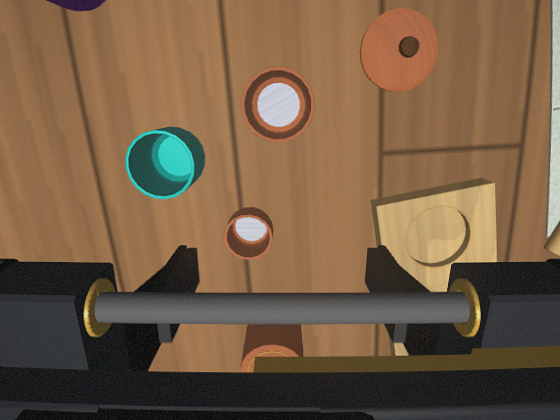

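Cups: copper large (278,104), turquoise (163,163, decoy), copper small (249,232). The large copper one fits the tea cup; confirming in a crop while fitting the rims.

```bash
python3 - <<'E'
from h import *
im,P=load("w5")
hsv=cv2.cvtColor(im,cv2.COLOR_BGR2HSV)
out=im.copy()
for n,(x0,x1,y0,y1),z in (("tea",(225,330,50,155),.064),("sake",(218,280,200,266),.040)):
    m=np.zeros(im.shape[:2],np.uint8)
    sub=hsv[y0:y1,x0:x1]; 
    m[y0:y1,x0:x1]=((sub[:,:,0]<12)&(sub[:,:,1]>135)|(sub[:,:,1]<70)|(sub[:,:,2]<75)).astype(np.uint8)*255
    m=cv2.morphologyEx(m,cv2.MORPH_OPEN,np.ones((3,3)))
    m=cv2.morphologyEx(m,cv2.MORPH_CLOSE,np.ones((9,9)))
    cs,_=cv2.findContours(m,cv2.RETR_EXTERNAL,cv2.CHAIN_APPROX_NONE); c=max(cs,key=cv2.contourArea)
    x=ray(c[:,0].astype(float),P,z)[:,:2]
    (cx,cy),r=cv2.minEnclosingCircle((x*1000).astype(np.float32)); print(n,cx,cy,r,cv2.fitEllipse((x*1000).astype(np.float32)))
    cv2.drawContours(out,[c],-1,(0,255,0),1)
cv2.imwrite("pics/w5c.png",cv2.resize(out[40:280,110:340],None,fx=2.5,fy=2.5,interpolation=cv2.INTER_CUBIC))
E
```

```text
tea 455.2342834472656 367.0299987792969 29.695926666259766 ((455.23736572265625, 367.013427734375), (57.95708465576172, 58.41554641723633), 151.9011688232422)
sake 417.1302795410156 245.02871704101562 24.140291213989258 ((417.76971435546875, 245.6264190673828), (43.25495910644531, 45.391658782958984), 39.372920989990234)
```

View pics/w5c.png

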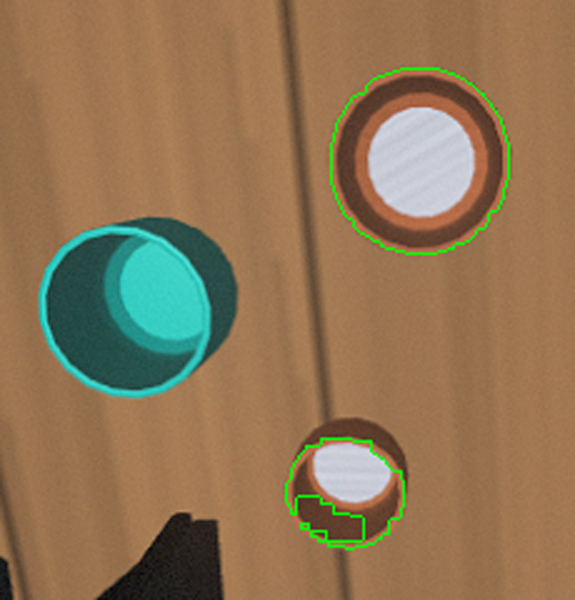

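```bash
python3 -c "
import cv2
a=cv2.imread('pics/scene0.png');cv2.imwrite('pics/s0c.png',cv2.resize(a[155:240,330:450],None,fx=6,fy=6,interpolation=cv2.INTER_CUBIC))"
```

```text
(no output)
```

View pics/s0c.png

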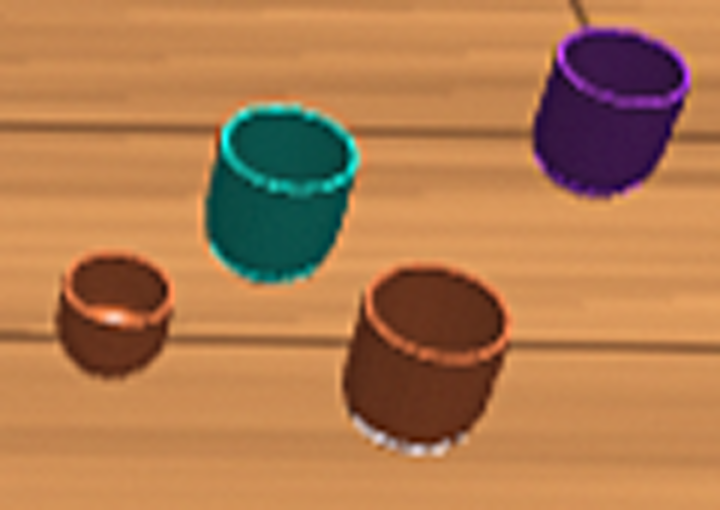

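```bash
python3 -c "
from h import *
go(.4552,.367,.11)"
```

```text
yaw now -3.81 tilt [-0.001 -0.001 -1.   ] turn units 0.0 rows 0.0 shift xyz [-0.792  1.068 -0.053] xz rows 2.0 q6 0.42
```

Call:
play_rows([
  [1, -0.26, 0, -0.015, 0, 0, 0],
  [1, -0.26, 0.2, -0.015, 0, 0, 0],
  [1, -0.27, 0.3, -0.015, 0, 0, 0],
  [1, 0, 0.3, 0, 0, 0, 0],
  [1, 0, 0.26, 0, 0, 0, 0],
  [1, 0, 0, 0, 0, 0, 0],
  [1, 0, 0, 0, 0, 0, 0],
])

```text
time: 10.7
position: [0.4562, 0.3653, 0.1098]
tool_rot: [-0.484, 0.517, -0.517, 0.481]
ft_force: [-0.1, -0.0, 0.6]
grip_width: 0.0873
```

```bash
python3 -c "
from h import *
go(.4552,.367,.052);look('w6')"
```

```text
yaw now -3.96 tilt [-0.004 -0.002 -1.   ] turn units 0.0 rows 0.0 shift xyz [-0.016  0.578 -0.011] xz rows 0.0 q6 0.55
```

View pics/w6.png

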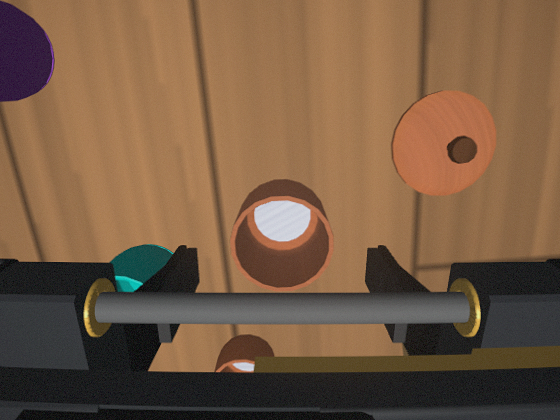

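```bash
python3 -c "
from h import *
im,P=load('w6')
print(ray([(283,241),(234,241),(333,241),(283,196),(283,288)],P,.064))"
```

```text
[[0.4563086  0.36934347 0.064     ]
 [0.42823149 0.37123274 0.064     ]
 [0.4849275  0.36737546 0.064     ]
 [0.4581344  0.39599013 0.064     ]
 [0.45422697 0.33894342 0.064     ]]
```

Call:
play_rows([
  [1, -0.02, 0.2, 0, 0, 0, 0],
  [1, 0, 0.2, 0, 0, 0, 0],
  [1, 0, 0.13, 0, 0, 0, 0],
  [1, 0, 0.05, 0, 0, 0, 0],
  [1, 0, 0, 0, 0, 0, 0],
  [0.5, 0, 0, 0, 0, 0, 0],
  [0.5, 0, 0, 0, 0, 0, 0],
  [0.5, 0, 0, 0, 0, 0, 0],
  [0.5, 0, 0, 0, 0, 0, 0],
  [0.5, 0, 0, 0, 0, 0, 0],
  [0.5, 0, 0, 0, 0, 0, 0],
  [0.5, 0, 0, 0, 0, 0, 0],
])

```text
time: 11.75
position: [0.4567, 0.3692, 0.0536]
tool_rot: [0.483, -0.516, 0.516, -0.483]
ft_force: [-0.1, -0.2, 4.5]
grip_width: 0.0594
```

Call:
play_rows([
  [0.5, 0, 0, 0, 0, 0, 0],
  [0.5, 0, -0.05, 0, 0, 0, 0],
  [0.5, 0, -0.2, 0, 0, 0, 0],
  [0.5, 0, -0.3, 0, 0, 0, 0],
  [0.5, 0, -0.3, 0, 0, 0, 0],
  [0.5, 0, -0.3, 0, 0, 0, 0],
  [0.5, 0, -0.3, 0, 0, 0, 0],
  [0.5, 0, -0.2, 0, 0, 0, 0],
  [0.5, 0, 0, 0, 0, 0, 0],
  [0.5, 0, 0, 0, 0, 0, 0],
])

```text
time: 12.58
position: [0.4569, 0.3692, 0.2187]
tool_rot: [0.482, -0.516, 0.517, -0.484]
ft_force: [-0.2, -0.5, -0.7]
grip_width: 0.0593
```

```bash
python3 -c "
from h import *
state();go(.6246,-.2089,.217);look('w7')"
```

```text
t 12.58 pos [0.4569 0.3692 0.2187] q [ 0.49   0.511  1.561 -0.     1.068  0.556] w 0.0593 F [-0.2 -0.5 -0.7]
toolaxes x,y,z rows:
 [[-0.067 -0.998 -0.001]
 [ 0.002  0.001 -1.   ]
 [ 0.998 -0.067  0.002]]
yaw now -3.82 tilt [ 0.002  0.001 -1.   ] turn units 0.0 rows 0.0 shift xyz [5.656 0.017 2.059] xz rows 15.0 q6 0.56
```

View pics/w7.png

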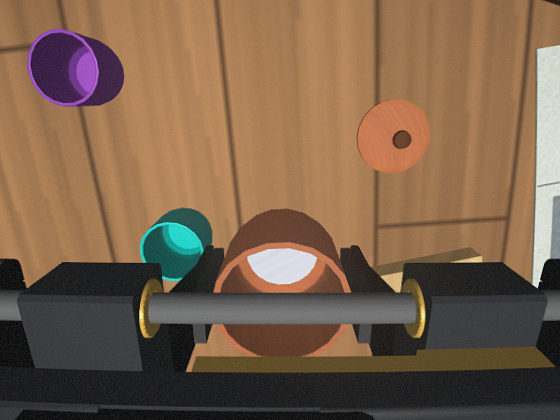

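```bash
python3 -c "
from h import *
im,P=load('w7')
X=ray([(283,243),(283,356),(214,300),(350,300)],P,.2187-.0536+.064);print(X, X[:2].mean(0),X[2:].mean(0))"
```

```text
[[0.45842732 0.3956332  0.2291    ]
 [0.45481013 0.34091061 0.2291    ]
 [0.42760455 0.3716012  0.2291    ]
 [0.48498718 0.36768952 0.2291    ]] [0.45661873 0.3682719  0.2291    ] [0.45629586 0.36964536 0.2291    ]
```

Call:
play_rows([
  [0.5, 0.2, 0, 0.07, 0, 0, 0],
  [0.5, 0.37, 0, 0.135, 0, 0, 0],
  [0.5, 0.37, 0, 0.135, 0, 0, 0],
  [0.5, 0.37, 0, 0.135, 0, 0, 0],
  [0.5, 0.37, 0, 0.135, 0, 0, 0],
  [0.5, 0.37, 0, 0.135, 0, 0, 0],
  [0.5, 0.37, 0, 0.135, 0, 0, 0],
  [0.5, 0.37, 0, 0.135, 0, 0, 0],
  [0.5, 0.37, 0, 0.135, 0, 0, 0],
  [0.5, 0.37, 0, 0.135, 0, 0, 0],
  [0.5, 0.37, 0, 0.135, 0, 0, 0],
  [0.5, 0.37, 0, 0.135, 0, 0, 0],
])

```text
time: 13.63
position: [0.5819, -0.0689, 0.2151]
tool_rot: [-0.484, 0.518, -0.515, 0.482]
ft_force: [0.8, 1.4, -1.8]
grip_width: 0.0594
```

Call:
play_rows([
  [0.5, 0.37, 0, 0.135, 0, 0, 0],
  [0.5, 0.37, 0, 0.135, 0, 0, 0],
  [0.5, 0.37, 0, 0.135, 0, 0, 0],
  [0.5, 0.2, 0, 0.07, 0, 0, 0],
  [0.5, 0, 0, 0, 0, 0, 0],
  [0.5, 0, 0, 0, 0, 0, 0],
  [0.5, 0, 0, 0, 0, 0, 0],
])

```text
time: 14.22
position: [0.6204, -0.2001, 0.2154]
tool_rot: [-0.483, 0.518, -0.515, 0.482]
ft_force: [-0.2, 0.3, -1.3]
grip_width: 0.0598
```

```bash
python3 -c "
from h import *
state();go(.6246,-.2087,.10)"
```

```text
t 14.22 pos [ 0.6204 -0.2001  0.2154] q [-4.830e-01  6.010e-01  1.388e+00  1.000e-03  1.158e+00 -4.160e-01] w 0.0598 F [-0.2  0.3 -1.3]
toolaxes x,y,z rows:
 [[-0.067 -0.998 -0.003]
 [-0.005  0.003 -1.   ]
 [ 0.998 -0.067 -0.005]]
yaw now -3.85 tilt [-0.005  0.003 -1.   ] turn units 0.0 rows 0.0 shift xyz [0.083 1.154 0.048] xz rows 0.2 q6 -0.42
```

Call:
play_rows([
  [0.5, 0.04, 0.2, 0.025, 0, 0, 0],
  [0.5, 0.04, 0.3, 0.025, 0, 0, 0],
  [0.5, 0, 0.3, 0, 0, 0, 0],
  [0.5, 0, 0.25, 0, 0, 0, 0],
  [0.5, 0, 0.1, 0, 0, 0, 0],
  [0.5, 0, 0, 0, 0, 0, 0],
  [0.5, 0, 0, 0, 0, 0, 0],
])

```text
time: 14.8
position: [0.6263, -0.2084, 0.1029]
tool_rot: [-0.483, 0.517, -0.516, 0.483]
ft_force: [0.0, -0.6, -0.3]
grip_width: 0.0596
```

```bash
python3 -c "
from h import *
state();go(.6246,-.2087,.07);look('w8')"
```

```text
t 14.8 pos [ 0.6263 -0.2084  0.1029] q [-0.49   0.748  1.447  0.     0.947 -0.425] w 0.0596 F [ 0.  -0.6 -0.3]
toolaxes x,y,z rows:
 [[-0.066 -0.998 -0.001]
 [-0.001  0.001 -1.   ]
 [ 0.998 -0.066 -0.001]]
yaw now -3.76 tilt [-0.001  0.001 -1.   ] turn units 0.0 rows 0.0 shift xyz [ 0.004  0.329 -0.017] xz rows 0.0 q6 -0.42
```

View pics/w8.png

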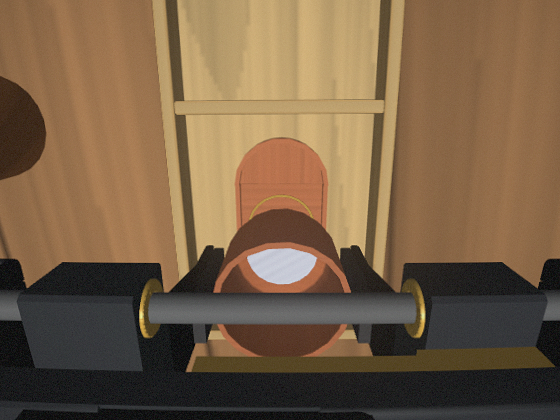

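Call:
play_rows([
  [0.5, 0, 0.1, -0.01, 0, 0, 0],
  [0.5, 0, 0.1, 0, 0, 0, 0],
  [0.5, 0, 0.06, 0, 0, 0, 0],
  [0.5, 0, 0.02, 0, 0, 0, 0],
  [0.5, 0, 0.02, 0, 0, 0, 0],
  [0.5, 0, 0, 0, 0, 0, 0],
  [0.5, 0, 0, 0, 0, 0, 0],
])

```text
time: 15.43
position: [0.6255, -0.2096, 0.0731]
tool_rot: [0.483, -0.516, 0.517, -0.483]
ft_force: [-0.4, 0.7, -1.2]
grip_width: 0.0596
```

Call:
play_rows([
  [0.5, 0, 0.01, 0, 0, 0, 0],
  [0.5, 0, 0.01, 0, 0, 0, 0],
  [0.5, 0, 0, 0, 0, 0, 0],
  [0.5, 0, 0, 0, 0, 0, 0],
])

```text
time: 15.77
position: [0.6254, -0.2095, 0.0711]
tool_rot: [0.483, -0.516, 0.516, -0.483]
ft_force: [-0.5, -0.0, -2.0]
grip_width: 0.0595
```

Call:
play_rows([
  [0.5, 0, 0.01, 0, 0, 0, 0],
  [0.5, 0, 0.01, 0, 0, 0, 0],
  [0.5, 0, 0, 0, 0, 0, 0],
  [0.5, 0, 0, 0, 0, 0, 0],
])

```text
time: 16.1
position: [0.6256, -0.2096, 0.0707]
tool_rot: [0.483, -0.516, 0.517, -0.483]
ft_force: [-0.9, 1.8, 5.6]
grip_width: 0.0594
```

Call:
play_rows([
  [0.8, 0, 0, 0, 0, 0, 0],
  [0.9, 0, 0, 0, 0, 0, 0],
  [0.9, 0, 0, 0, 0, 0, 0],
  [0.9, 0, 0, 0, 0, 0, 0],
  [0.9, 0, -0.05, 0, 0, 0, 0],
  [0.9, 0, -0.2, 0, 0, 0, 0],
  [0.9, 0, -0.35, 0, 0, 0, 0],
  [0.9, 0, -0.35, 0, 0, 0, 0],
  [0.9, 0, -0.3, 0, 0, 0, 0],
  [0.9, 0, -0.2, 0, 0, 0, 0],
])

```text
time: 16.93
position: [0.6266, -0.2101, 0.218]
tool_rot: [0.482, -0.515, 0.518, -0.484]
ft_force: [1.9, 0.6, 0.1]
grip_width: 0.0782
```

Call:
play_rows([
  [1, 0.35, 0, 0, 0, 0, 0],
  [1, 0.35, 0, 0, 0, 0, 0],
  [1, 0, 0, 0, 0, 0, 0],
  [1, 0, 0, 0, 0, 0, 0],
  [1, 0, 0, 0, 0, 0, 0],
])

```text
time: 17.35
position: [0.6203, -0.279, 0.2137]
tool_rot: [-0.483, 0.517, -0.516, 0.483]
ft_force: [-0.0, -0.1, -0.2]
grip_width: 0.0869
```

```bash
python3 -c "
from h import *
state();look('w9')"
```

```text
t 17.35 pos [ 0.6203 -0.279   0.2137] q [-5.870e-01  6.390e-01  1.315e+00  1.000e-03  1.190e+00 -5.190e-01] w 0.0869 F [-0.  -0.1 -0.2]
toolaxes x,y,z rows:
 [[-0.068 -0.998 -0.001]
 [-0.001  0.001 -1.   ]
 [ 0.998 -0.068 -0.001]]
```

View pics/w9.png

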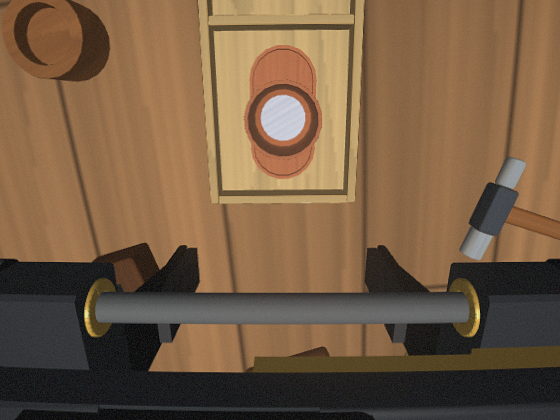

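```bash
python3 -c "
from h import *
im,P=load('w9')
print('rim',ray([(283,119)],P,.081),'saucer ends',ray([(283,45.5),(283,178.5)],P,.022))"
```

```text
rim [[ 0.62496131 -0.21062766  0.081     ]] saucer ends [[ 0.62918202 -0.14983415  0.022     ]
 [ 0.62114962 -0.26933039  0.022     ]]
```

Call:
play_rows([
  [1, -0.316, 0, -0.208, 0, 0, 0],
  [1, -0.316, 0, -0.208, 0, 0, 0],
  [1, -0.316, 0, -0.208, 0, 0, 0],
  [1, -0.316, 0, -0.208, 0, 0, 0],
  [1, -0.316, 0, -0.208, 0, 0, 0],
  [1, -0.316, 0, -0.208, 0, 0, 0],
  [1, -0.316, 0, -0.208, 0, 0, 0],
  [1, -0.316, 0, -0.208, 0, 0, 0],
  [1, -0.316, 0, -0.208, 0, 0, 0],
  [1, -0.316, 0, -0.208, 0, 0, 0],
  [1, 0, 0, 0, 0, 0, 0],
  [1, 0, 0, 0, 0, 0, 0],
])

```text
time: 18.4
position: [0.4323, 0.0524, 0.2142]
tool_rot: [-0.485, 0.515, -0.515, 0.484]
ft_force: [-0.5, -0.3, 0.9]
grip_width: 0.087
```

```bash
python3 -c "
from h import *
state();look('w10')"
```

```text
t 18.4 pos [0.4323 0.0524 0.2142] q [-0.137  0.329  1.926  0.     0.888 -0.076] w 0.087 F [-0.5 -0.3  0.9]
toolaxes x,y,z rows:
 [[-0.061 -0.998 -0.   ]
 [-0.001  0.    -1.   ]
 [ 0.998 -0.061 -0.001]]
```

View pics/w10.png

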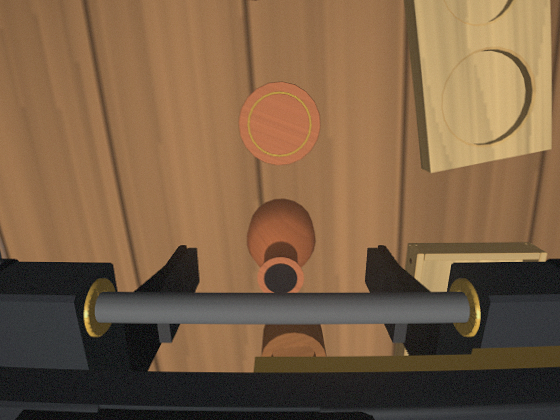

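```bash
python3 -c "
from h import *
im,P=load('w10')
X=ray([(239.5,123),(320,123),(280,82),(280,165)],P,.078);print('caddy',X.round(4),X[:2].mean(0),X[2:].mean(0))
print('flask',ray((280,277),P,.12))
print('pocket rim',ray([(443,97),(531,97),(487,49),(487,145)],P,.024).round(4))
go(X[:,0].mean(),X[:,1].mean(),.12)
"
```

```text
caddy [[0.4028 0.1196 0.078 ]
 [0.465  0.1157 0.078 ]
 [0.436  0.1477 0.078 ]
 [0.432  0.0848 0.078 ]] [0.43389535 0.11765807 0.078     ] [0.43400933 0.11628563 0.078     ]
flask [[0.42739336 0.00775104 0.12      ]]
pocket rim [[0.5844 0.1296 0.024 ]
 [0.6685 0.1261 0.024 ]
 [0.6223 0.1694 0.024 ]
 [0.6302 0.0833 0.024 ]]
yaw now -3.63 tilt [ 0.001 -0.    -1.   ] turn units 0.0 rows 0.0 shift xyz [-0.657  0.944 -0.043] xz rows 1.6 q6 -0.08
```

Call:
play_rows([
  [1, -0.33, 0, -0.01, 0, 0, 0],
  [1, -0.33, 0, -0.01, 0, 0, 0],
  [1, 0, 0.3, 0, 0, 0, 0],
  [1, 0, 0.3, 0, 0, 0, 0],
  [1, 0, 0.2, 0, 0, 0, 0],
  [1, 0, 0, 0, 0, 0, 0],
  [1, 0, 0, 0, 0, 0, 0],
])

```text
time: 19.03
position: [0.4372, 0.1152, 0.1334]
tool_rot: [-0.483, 0.517, -0.516, 0.482]
ft_force: [0.3, -0.4, -0.1]
grip_width: 0.0869
```

```bash
python3 -c "
from h import *
go(.434,.1168,.057);look('w11')"
```

```text
yaw now -3.9 tilt [-0.002 -0.    -1.   ] turn units 0.0 rows 0.0 shift xyz [-0.014  0.764 -0.033] xz rows 0.1 q6 0.08
```

View pics/w11.png

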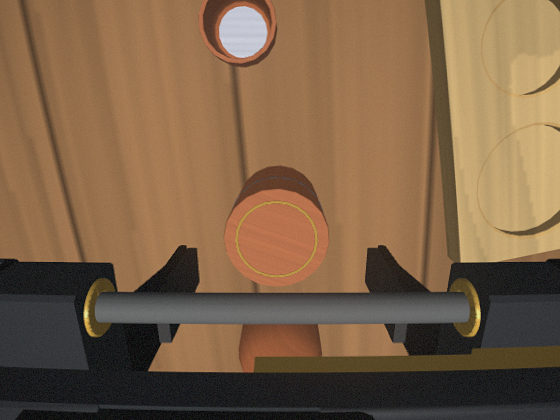

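Call:
play_rows([
  [1, -0.015, 0.2, -0.03, 0, 0, 0],
  [1, 0, 0.25, 0, 0, 0, 0],
  [1, 0, 0.2, 0, 0, 0, 0],
  [1, 0, 0.1, 0, 0, 0, 0],
  [1, 0, 0, 0, 0, 0, 0],
  [0.5, 0, 0, 0, 0, 0, 0],
  [0.5, 0, 0, 0, 0, 0, 0],
  [0.5, 0, 0, 0, 0, 0, 0],
  [0.5, 0, 0, 0, 0, 0, 0],
  [0.5, 0, 0, 0, 0, 0, 0],
  [0.5, 0, 0, 0, 0, 0, 0],
  [0.5, 0, 0, 0, 0, 0, 0],
], grip_force=20)

```text
time: 20.08
position: [0.4342, 0.1176, 0.0599]
tool_rot: [0.483, -0.516, 0.517, -0.483]
ft_force: [-0.8, -0.1, 6.2]
grip_width: 0.063
```

Call:
play_rows([
  [0.5, 0, 0, 0, 0, 0, 0],
  [0.5, 0, -0.05, 0, 0, 0, 0],
  [0.5, 0, -0.2, 0, 0, 0, 0],
  [0.5, 0, -0.3, 0, 0, 0, 0],
  [0.5, 0, -0.3, 0, 0, 0, 0],
  [0.5, 0, -0.3, 0, 0, 0, 0],
  [0.5, 0, -0.3, 0, 0, 0, 0],
  [0.5, 0, -0.2, 0, 0, 0, 0],
  [0.5, 0, 0, 0, 0, 0, 0],
  [0.5, 0, 0, 0, 0, 0, 0],
])

```text
time: 20.92
position: [0.4339, 0.1176, 0.2247]
tool_rot: [0.482, -0.516, 0.517, -0.484]
ft_force: [0.4, 0.5, -3.6]
grip_width: 0.0633
```

```bash
python3 -c "
from h import *
state();go(.6317,-.0800,.22);look('w12')"
```

```text
t 20.92 pos [0.4339 0.1176 0.2247] q [0.015 0.328 1.884 0.    0.927 0.082] w 0.0633 F [ 0.4  0.5 -3.6]
toolaxes x,y,z rows:
 [[-0.067 -0.998 -0.   ]
 [ 0.002  0.    -1.   ]
 [ 0.998 -0.067  0.002]]
yaw now -3.82 tilt [ 0.002  0.    -1.   ] turn units 0.0 rows 0.0 shift xyz [1.84  0.047 2.106] xz rows 7.0 q6 0.08
```

View pics/w12.png

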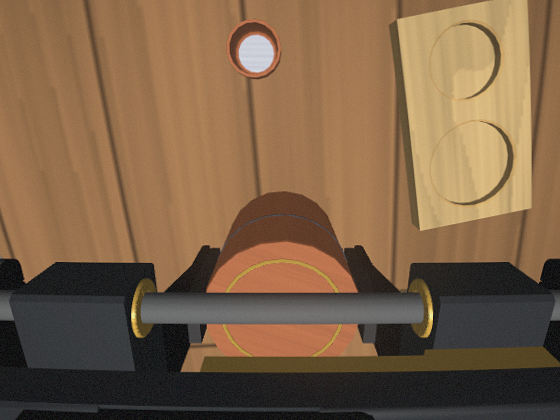

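```bash
python3 -c "
from h import *
im,P=load('w12')
c=cv2.resize(im[0:240,220:545],None,fx=2.4,fy=2.4,interpolation=cv2.INTER_CUBIC);cv2.imwrite('pics/w12c.png',c)"
```

```text
(no output)
```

View pics/w12c.png

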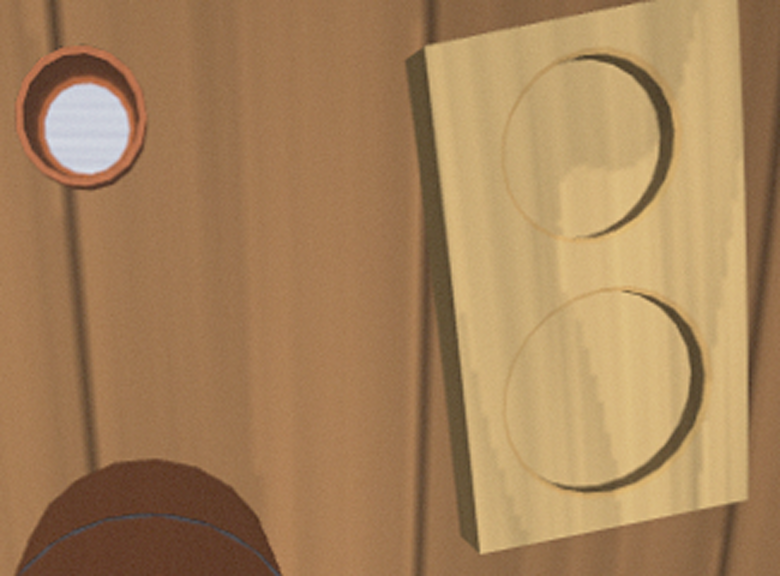

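Call:
play_rows([
  [0.5, 0.15, 0, 0.17, 0, 0, 0],
  [0.5, 0.26, 0, 0.3, 0, 0, 0],
  [0.5, 0.26, 0, 0.3, 0, 0, 0],
  [0.5, 0.26, 0, 0.3, 0, 0, 0],
  [0.5, 0.26, 0, 0.3, 0, 0, 0],
  [0.5, 0.26, 0, 0.3, 0, 0, 0],
  [0.5, 0.26, 0, 0.3, 0, 0, 0],
  [0.5, 0.13, 0, 0.14, 0, 0, 0],
  [0.5, 0, 0, 0, 0, 0, 0],
  [0.5, 0, 0, 0, 0, 0, 0],
  [0.5, 0, 0, 0, 0, 0, 0],
])

```text
time: 21.88
position: [0.6298, -0.0792, 0.2212]
tool_rot: [-0.484, 0.519, -0.514, 0.482]
ft_force: [-0.7, 0.4, -3.0]
grip_width: 0.0633
```

```bash
python3 -c "
from h import *
state();go(.6317,-.0800,.12);look('w13')"
```

```text
t 21.88 pos [ 0.6298 -0.0792  0.2212] q [-0.301  0.572  1.428  0.     1.148 -0.234] w 0.0633 F [-0.7  0.4 -3. ]
toolaxes x,y,z rows:
 [[-0.067 -0.998 -0.002]
 [-0.006  0.002 -1.   ]
 [ 0.998 -0.067 -0.007]]
yaw now -3.84 tilt [-0.006  0.002 -1.   ] turn units 0.0 rows 0.0 shift xyz [0.007 1.012 0.019] xz rows 0.1 q6 -0.23
```

View pics/w13.png

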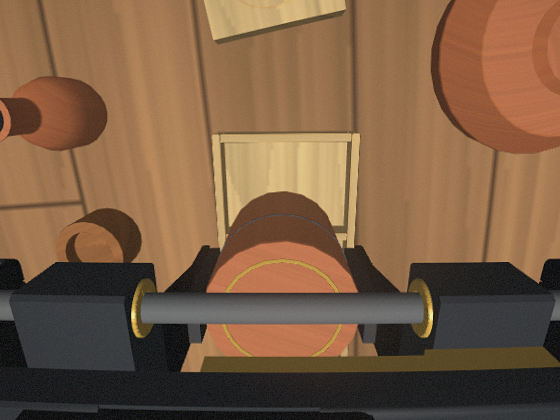

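```bash
python3 -c "
from h import *
T=eyes.camera_params('top'); im,P=load('w13')
print('kettle c',ray([(284,98),(284,124),(252,105)],T,.06).round(3)); print('edge w',ray([(432,60),(470,135),(520,152)],P,.05).round(3))
im,P=load('w12'); c=lambda x,y:(220+x/2.4-.3,y/2.4-.3)
def pts(L,z): 
    X=ray([c(*p) for p in L],P,z)[:,:2]*1000; return X
# outer circle fit by least squares
def circ(X):
    A=np.c_[2*X,np.ones(len(X))]; s=np.linalg.lstsq(A,(X**2).sum(1),rcond=None)[0]; return s[:2],np.sqrt(s[2]+s[:2]@s[:2])
print('small',circ(pts([(503,147),(672,130),(590,50),(590,239),(525,83),(655,200)],.024)))
print('large',circ(pts([(504,415),(705,375),(620,289),(600,491),(530,340),(690,440)],.024)))
print('sake',circ(pts([(16,117),(146,117),(80,45),(84,188)],.04)))
"
```

```text
kettle c [[0.85  0.026 0.06 ]
 [0.764 0.028 0.06 ]
 [0.828 0.128 0.06 ]]
edge w [[ 0.762  0.028  0.05 ]
 [ 0.799 -0.036  0.05 ]
 [ 0.847 -0.054  0.05 ]]
small (array([610.89744636, 225.18705817]), np.float64(34.55184498745966))
large (array([626.13280418, 127.20435232]), np.float64(42.97624340914803))
sake (array([417.47798877, 244.54431349]), np.float64(23.780753687988675))
```

Call:
play_rows([
  [0.5, 0, 0.2, 0.02, 0, 0, 0],
  [0.5, 0, 0.3, 0, 0, 0, 0],
  [0.5, 0, 0.3, 0, 0, 0, 0],
  [0.5, 0, 0.2, 0, 0, 0, 0],
  [0.5, 0, 0.15, 0, 0, 0, 0],
  [0.5, 0, 0.15, 0, 0, 0, 0],
  [0.5, 0, 0.1, 0, 0, 0, 0],
  [0.5, 0, 0.06, 0, 0, 0, 0],
  [0.5, 0, 0.03, 0, 0, 0, 0],
  [0.5, 0, 0, 0, 0, 0, 0],
  [0.5, 0, 0, 0, 0, 0, 0],
])

```text
time: 22.85
position: [0.6345, -0.0802, 0.0758]
tool_rot: [0.483, -0.516, 0.517, -0.483]
ft_force: [-0.5, 0.5, -1.5]
grip_width: 0.063
```

Call:
play_rows([
  [0.5, 0, 0.01, 0, 0, 0, 0],
  [0.5, 0, 0.01, 0, 0, 0, 0],
  [0.5, 0, 0, 0, 0, 0, 0],
  [0.5, 0, 0, 0, 0, 0, 0],
])

```text
time: 23.18
position: [0.6342, -0.0804, 0.0734]
tool_rot: [0.483, -0.516, 0.517, -0.483]
ft_force: [0.4, 0.0, -1.9]
grip_width: 0.0634
```

Call:
play_rows([
  [0.5, 0, 0.02, -0.01, 0, 0, 0],
  [0.5, 0, 0.02, -0.01, 0, 0, 0],
  [0.5, 0, 0.01, 0, 0, 0, 0],
  [0.5, 0, 0, 0, 0, 0, 0],
  [0.5, 0, 0, 0, 0, 0, 0],
])

```text
time: 23.6
position: [0.632, -0.0801, 0.0678]
tool_rot: [-0.483, 0.517, -0.516, 0.483]
ft_force: [-0.1, 0.2, -2.5]
grip_width: 0.0631
```

Call:
play_rows([
  [0.5, 0, 0.01, 0, 0, 0, 0],
  [0.5, 0, 0.01, 0, 0, 0, 0],
  [0.5, 0, 0, 0, 0, 0, 0],
  [0.5, 0, 0, 0, 0, 0, 0],
])

```text
time: 23.93
position: [0.6322, -0.0802, 0.0661]
tool_rot: [0.483, -0.516, 0.517, -0.483]
ft_force: [-0.7, 0.2, -2.2]
grip_width: 0.0634
```

Call:
play_rows([
  [0.5, 0, 0.01, 0, 0, 0, 0],
  [0.5, 0, 0, 0, 0, 0, 0],
  [0.5, 0, 0.01, 0, 0, 0, 0],
  [0.5, 0, 0, 0, 0, 0, 0],
  [0.5, 0, 0, 0, 0, 0, 0],
])

```text
time: 24.35
position: [0.6321, -0.0802, 0.066]
tool_rot: [0.483, -0.516, 0.517, -0.483]
ft_force: [-2.7, 0.1, 9.5]
grip_width: 0.0635
```

Call:
play_rows([
  [0.9, 0, 0, 0, 0, 0, 0],
  [0.95, 0, 0, 0, 0, 0, 0],
  [0.95, 0, 0, 0, 0, 0, 0],
  [0.95, 0, 0, 0, 0, 0, 0],
  [0.95, 0, -0.05, 0, 0, 0, 0],
  [0.95, 0, -0.2, 0, 0, 0, 0],
  [1, 0, -0.35, 0, 0, 0, 0],
  [1, 0, -0.35, 0, 0, 0, 0],
  [1, 0, -0.35, 0, 0, 0, 0],
  [1, 0, -0.25, 0, 0, 0, 0],
  [1, 0, 0, 0, 0, 0, 0],
  [1, 0, 0, 0, 0, 0, 0],
])

```text
time: 25.35
position: [0.6331, -0.0804, 0.2214]
tool_rot: [0.482, -0.515, 0.518, -0.484]
ft_force: [-0.5, 0.6, -0.0]
grip_width: 0.0873
```

```bash
python3 -c "
from h import *
state();go(.4275,-.055,.235);look('w14')"
```

```text
t 25.35 pos [ 0.6331 -0.0804  0.2214] q [-0.301  0.572  1.428  0.     1.137 -0.234] w 0.0873 F [-0.5  0.6 -0. ]
toolaxes x,y,z rows:
 [[-0.067 -0.998  0.001]
 [ 0.004 -0.001 -1.   ]
 [ 0.998 -0.067  0.005]]
yaw now -3.83 tilt [ 0.004 -0.001 -1.   ] turn units 0.0 rows 0.0 shift xyz [-0.116 -0.136 -2.068] xz rows 5.2 q6 -0.23
```

View pics/w14.png

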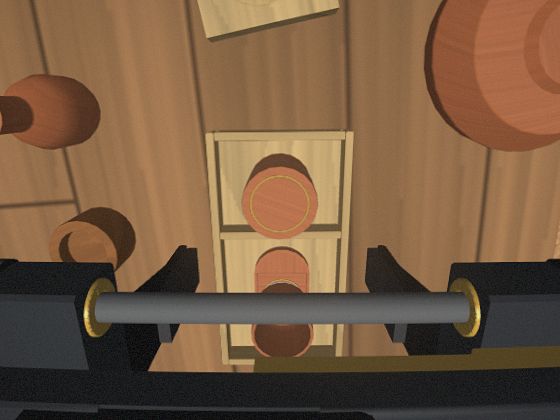

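```bash
python3 -c "
from h import *
im,P=load('w14')
print(ray((280,203),P,.084))"
```

```text
[[ 0.63150228 -0.08011003  0.084     ]]
```

Call:
play_rows([
  [1, -0.02, -0.03, -0.34, 0, 0, 0],
  [1, -0.02, -0.03, -0.35, 0, 0, 0],
  [1, -0.02, -0.03, -0.35, 0, 0, 0],
  [1, -0.02, -0.03, -0.35, 0, 0, 0],
  [1, -0.02, -0.02, -0.35, 0, 0, 0],
  [1, -0.02, 0, -0.34, 0, 0, 0],
  [1, 0, 0, 0, 0, 0, 0],
  [1, 0, 0, 0, 0, 0, 0],
  [1, 0, 0, 0, 0, 0, 0],
])

```text
time: 26.15
position: [0.4256, -0.0544, 0.2324]
tool_rot: [-0.483, 0.517, -0.516, 0.483]
ft_force: [-0.8, -1.1, -0.8]
grip_width: 0.087
```

```bash
python3 -c "
from h import *
state();look('w15')"
```

```text
t 26.15 pos [ 0.4256 -0.0544  0.2324] q [-0.389  0.289  1.919  0.     0.934 -0.322] w 0.087 F [-0.8 -1.1 -0.8]
toolaxes x,y,z rows:
 [[-0.067 -0.998 -0.   ]
 [-0.     0.    -1.   ]
 [ 0.998 -0.067 -0.   ]]
```

View pics/w15.png

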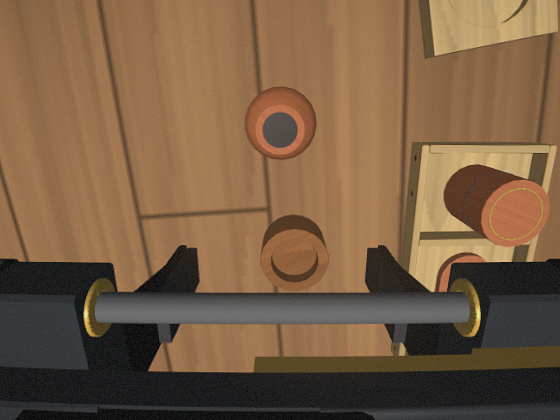

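```bash
python3 -c "
from h import *
im,P=load('w15')
X=ray((280,129.5),P,.12)[0];print(X); print(ray((280.5,123),P,.03))
go(X[0],X[1],.16)"
```

```text
[0.42768515 0.00753721 0.12      ]
[[0.42763179 0.00718973 0.03      ]]
yaw now -3.84 tilt [ 0. -0. -1.] turn units 0.0 rows 0.0 shift xyz [-0.622  0.726 -0.028] xz rows 1.6 q6 -0.32
```

Call:
play_rows([
  [1, -0.31, 0, -0.01, 0, 0, 0],
  [1, -0.31, 0, -0.01, 0, 0, 0],
  [1, 0, 0.3, 0, 0, 0, 0],
  [1, 0, 0.3, 0, 0, 0, 0],
  [1, 0, 0, 0, 0, 0, 0],
  [1, 0, 0, 0, 0, 0, 0],
])

```text
time: 26.7
position: [0.4275, 0.0079, 0.1718]
tool_rot: [-0.484, 0.518, -0.515, 0.482]
ft_force: [-0.6, -0.0, -0.2]
grip_width: 0.0871
```

```bash
python3 -c "
from h import *
im,P=look('w16');go(.4277,.0074,.105)"
```

```text
yaw now -3.83 tilt [-0.001  0.    -1.   ] turn units 0.0 rows 0.0 shift xyz [ 0.001  0.679 -0.007] xz rows 0.0 q6 -0.18
```

View pics/w16.png

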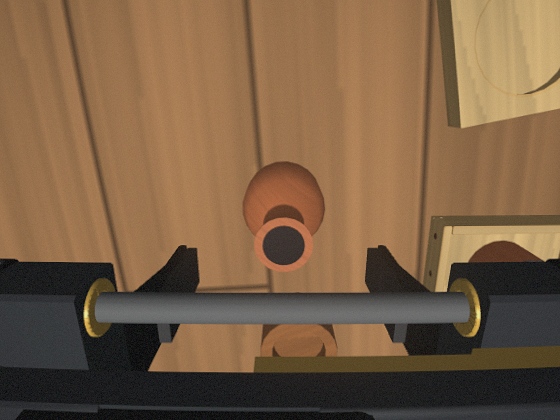

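Call:
play_rows([
  [1, 0, 0.2, 0, 0, 0, 0],
  [1, 0, 0.2, 0, 0, 0, 0],
  [0.8, 0, 0.2, 0, 0, 0, 0],
  [0.6, 0, 0.07, 0, 0, 0, 0],
  [0.1, 0, 0, 0, 0, 0, 0],
  [0.1, 0, 0, 0, 0, 0, 0],
  [0.1, 0, 0, 0, 0, 0, 0],
  [0.1, 0, 0, 0, 0, 0, 0],
  [0.1, 0, 0, 0, 0, 0, 0],
  [0.1, 0, 0, 0, 0, 0, 0],
  [0.1, 0, 0, 0, 0, 0, 0],
  [0.1, 0, 0, 0, 0, 0, 0],
], grip_force=25)

```text
time: 27.75
position: [0.428, 0.0076, 0.1066]
tool_rot: [0.483, -0.516, 0.517, -0.483]
ft_force: [-1.0, 0.1, 7.3]
grip_width: 0.0321
```

Call:
play_rows([
  [0.1, 0, 0, 0, 0, 0, 0],
  [0.1, 0, 0, 0, 0, 0, 0],
])

```text
time: 27.92
position: [0.428, 0.0076, 0.1067]
tool_rot: [0.483, -0.516, 0.517, -0.483]
ft_force: [0.3, 0.3, 6.1]
grip_width: 0.0319
```

Call:
play_rows([
  [0.5, 0, 0, 0, 0, 0, 0],
  [0.5, 0, 0, 0, 0, 0, 0],
  [0.5, 0, -0.02, 0, 0, 0, 0],
  [0.5, 0, -0.02, 0, 0, 0, 0],
  [0.1, 0, 0, 0, 0, 0, 0],
  [0.1, 0, 0, 0, 0, 0, 0],
  [0.1, 0, 0, 0, 0, 0, 0],
  [0.1, 0, 0, 0, 0, 0, 0],
  [0.1, 0, 0, 0, 0, 0, 0],
  [0.1, 0, 0, 0, 0, 0, 0],
])

```text
time: 28.75
position: [0.4277, 0.0076, 0.11]
tool_rot: [0.483, -0.516, 0.517, -0.483]
ft_force: [0.6, 0.9, -0.6]
grip_width: 0.031
```

```bash
python3 -c "
from h import *
state();look('w17');look('s17','scene')
im,P=load('s17');cv2.imwrite('pics/s17c.png',cv2.resize(im[100:240,190:330],None,fx=4,fy=4,interpolation=cv2.INTER_CUBIC))"
```

```text
t 28.75 pos [0.4277 0.0076 0.11  ] q [-0.245  0.53   2.04   0.     0.571 -0.178] w 0.031 F [ 0.6  0.9 -0.6]
toolaxes x,y,z rows:
 [[-0.067 -0.998  0.   ]
 [ 0.    -0.    -1.   ]
 [ 0.998 -0.067  0.   ]]
```

View pics/s17c.png

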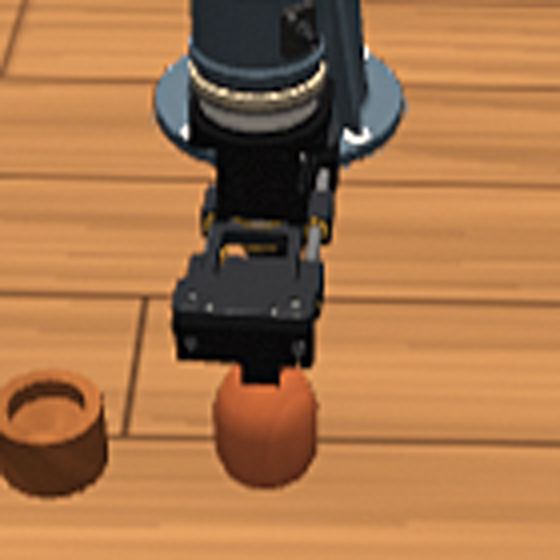

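Call:
play_rows([
  [0.1, 0, 0, 0, 0, 0, 0],
  [0.1, 0, 0, 0, 0, 0, 0],
  [0.1, 0, 0, 0, 0, 0, 0],
])

```text
time: 29.1
position: [0.4276, 0.0077, 0.1101]
tool_rot: [0.483, -0.516, 0.516, -0.483]
ft_force: [1.0, 0.8, -0.4]
grip_width: 0.0308
```

Call:
play_rows([
  [0.5, 0, 0, 0, 0, 0, 0],
  [0.5, 0, 0, 0, 0, 0, 0],
  [0.5, 0, -0.02, 0, 0, 0, 0],
  [0.5, 0, 0, 0, 0, 0, 0],
  [0.1, 0, 0, 0, 0, 0, 0],
  [0.1, 0, 0, 0, 0, 0, 0],
  [0.1, 0, 0, 0, 0, 0, 0],
  [0.1, 0, 0, 0, 0, 0, 0],
  [0.1, 0, 0, 0, 0, 0, 0],
  [0.1, 0, 0, 0, 0, 0, 0],
  [0.1, 0, 0, 0, 0, 0, 0],
])

```text
time: 30.02
position: [0.4276, 0.0077, 0.112]
tool_rot: [0.483, -0.516, 0.517, -0.483]
ft_force: [0.0, -1.6, 0.5]
grip_width: 0.031
```

```bash
python3 -c "
from h import *
im,P=look('w18');state();cv2.imwrite('pics/w18c.png',cv2.resize(im[140:380,150:420],None,fx=2.5,fy=2.5,interpolation=cv2.INTER_CUBIC))"
```

```text
t 30.07 pos [0.4276 0.0077 0.112 ] q [-0.245  0.525  2.039  0.     0.577 -0.178] w 0.0305 F [-0.9 -0.4 -0.8]
toolaxes x,y,z rows:
 [[-0.067 -0.998  0.   ]
 [ 0.    -0.    -1.   ]
 [ 0.998 -0.067  0.   ]]
```

View pics/w18c.png

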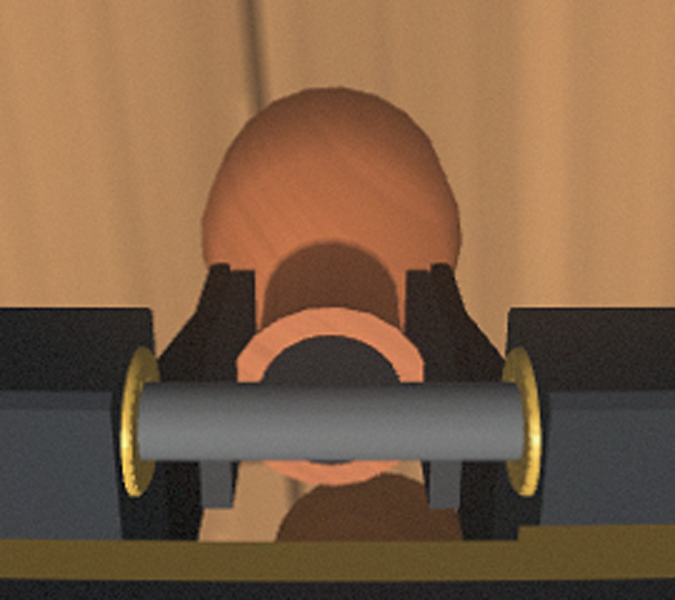

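Call:
play_rows([
  [0.1, 0, -0.05, 0, 0, 0, 0],
  [0.1, 0, -0.15, 0, 0, 0, 0],
  [0.1, 0, -0.25, 0, 0, 0, 0],
  [0.1, 0, -0.25, 0, 0, 0, 0],
  [0.1, 0, -0.2, 0, 0, 0, 0],
  [0.1, 0, -0.15, 0, 0, 0, 0],
  [0.1, 0, 0, 0, 0, 0, 0],
  [0.1, 0, 0, 0, 0, 0, 0],
])

```text
time: 30.73
position: [0.4272, 0.0078, 0.2174]
tool_rot: [0.483, -0.516, 0.517, -0.483]
ft_force: [0.4, -1.0, -2.0]
grip_width: 0.0306
```

```bash
python3 -c "
from h import *
im,P=look('w19');state();go(.6263,.1271,.22)
im,P=look('s19','scene');cv2.imwrite('pics/s19c.png',cv2.resize(im[60:240,170:350],None,fx=3.3,fy=3.3,interpolation=cv2.INTER_CUBIC))"
```

```text
t 30.78 pos [0.4266 0.0079 0.2166] q [-0.245  0.314  1.943 -0.     0.886 -0.178] w 0.0306 F [-0.6 -0.3 -2.2]
toolaxes x,y,z rows:
 [[-0.067 -0.998 -0.   ]
 [-0.001  0.    -1.   ]
 [ 0.998 -0.067 -0.001]]
yaw now -3.83 tilt [-0.001  0.    -1.   ] turn units 0.0 rows 0.0 shift xyz [-1.323 -0.034  1.913] xz rows 5.8 q6 -0.18
```

View pics/s19c.png

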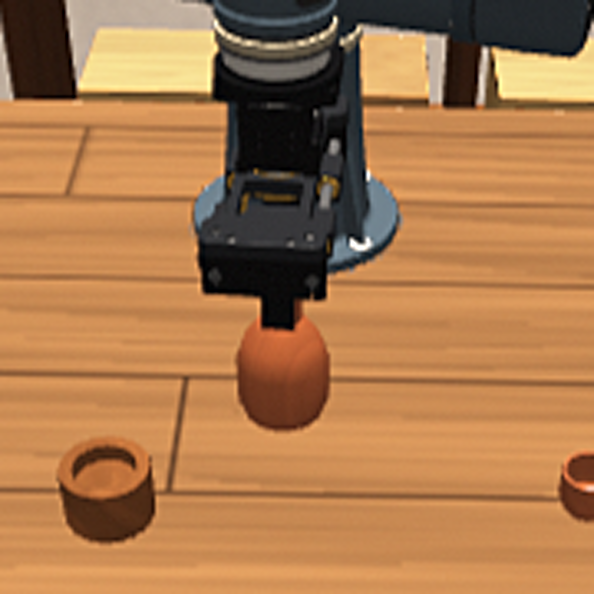

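View pics/w19.png

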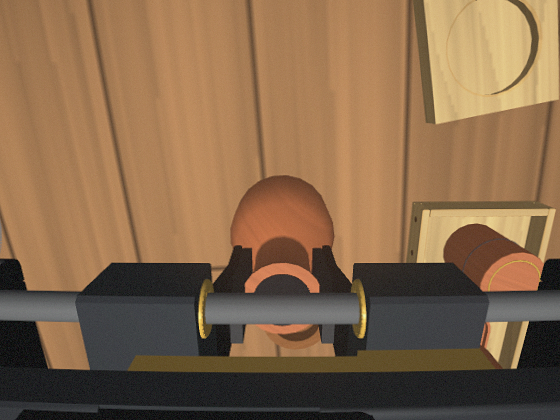

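Call:
play_rows([
  [0.1, -0.1, 0, 0.14, 0, 0, 0],
  [0.1, -0.2, 0, 0.29, 0, 0, 0],
  [0.1, -0.2, 0, 0.29, 0, 0, 0],
  [0.1, -0.2, 0, 0.29, 0, 0, 0],
  [0.1, -0.2, 0, 0.29, 0, 0, 0],
  [0.1, -0.2, 0, 0.29, 0, 0, 0],
  [0.1, -0.15, 0, 0.22, 0, 0, 0],
  [0.1, -0.07, 0, 0.1, 0, 0, 0],
  [0.1, 0, 0, 0, 0, 0, 0],
  [0.1, 0, 0, 0, 0, 0, 0],
  [0.1, 0, 0, 0, 0, 0, 0],
])

```text
time: 31.75
position: [0.6248, 0.1261, 0.2151]
tool_rot: [-0.484, 0.518, -0.515, 0.481]
ft_force: [0.3, -0.1, -3.5]
grip_width: 0.0305
```

```bash
python3 -c "
from h import *
im,P=look('w20');state();go(.6263,.1271,.15)"
```

```text
t 31.8 pos [0.6249 0.126  0.2157] q [ 0.024  0.581  1.428 -0.     1.137  0.092] w 0.0308 F [ 0.3 -0.3 -2.3]
toolaxes x,y,z rows:
 [[-0.067 -0.998  0.001]
 [-0.004 -0.    -1.   ]
 [ 0.998 -0.067 -0.004]]
yaw now -3.86 tilt [-0.004 -0.    -1.   ] turn units 0.0 rows 0.0 shift xyz [-0.012  0.657  0.013] xz rows 0.0 q6 0.09
```

View pics/w20.png

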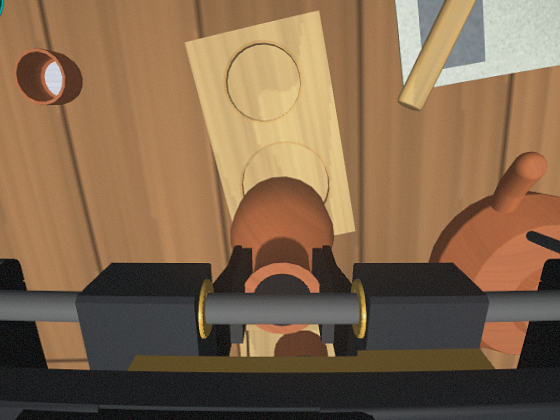

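```bash
python3 -c "
from h import *
im,P=load('w20')
def circ(X):
    A=np.c_[2*X,np.ones(len(X))]; s=np.linalg.lstsq(A,(X**2).sum(1),rcond=None)[0]; return s[:2],np.sqrt(s[2]+s[:2]@s[:2])
print(circ(ray([(226,82),(301,82),(263.5,43),(264,121.5)],P,.024)[:,:2]*1000))
print(circ(ray([(242,185),(329,185),(286,142),(258,155),(315,153)],P,.024)[:,:2]*1000))
"
```

```text
(array([613.03871952, 224.33761969]), np.float64(33.838484251383015))
(array([627.26981167, 127.37894334]), np.float64(42.35856564539563))
```

Call:
play_rows([
  [0.1, -0.01, 0.15, 0.02, 0, 0, 0],
  [0.1, 0, 0.25, 0, 0, 0, 0],
  [0.1, 0, 0.2, 0, 0, 0, 0],
  [0.1, 0, 0.12, 0, 0, 0, 0],
  [0.1, 0, 0.06, 0, 0, 0, 0],
  [0.1, 0, 0.04, 0, 0, 0, 0],
  [0.1, 0, 0, 0, 0, 0, 0],
  [0.1, 0, 0, 0, 0, 0, 0],
  [0.1, 0, 0, 0, 0, 0, 0],
])

```text
time: 32.55
position: [0.6298, 0.1275, 0.1363]
tool_rot: [0.482, -0.516, 0.517, -0.484]
ft_force: [0.5, 0.2, -1.1]
grip_width: 0.0306
```

Call:
play_rows([
  [0.1, 0, 0.02, 0, 0, 0, 0],
  [0.1, 0, 0.01, 0, 0, 0, 0],
  [0.1, 0, 0, 0, 0, 0, 0],
  [0.1, 0, 0, 0, 0, 0, 0],
])

```text
time: 32.88
position: [0.6289, 0.1276, 0.1322]
tool_rot: [0.483, -0.516, 0.516, -0.483]
ft_force: [0.2, -0.0, -1.7]
grip_width: 0.0306
```

Call:
play_rows([
  [0.1, 0, 0.02, 0, 0, 0, 0],
  [0.1, 0, 0.02, 0, 0, 0, 0],
  [0.1, 0, 0.01, 0, 0, 0, 0],
  [0.1, 0, 0, 0, 0, 0, 0],
  [0.1, 0, 0, 0, 0, 0, 0],
])

```text
time: 33.3
position: [0.6288, 0.1275, 0.1268]
tool_rot: [-0.483, 0.517, -0.516, 0.483]
ft_force: [-0.2, -0.0, -2.9]
grip_width: 0.0312
```

Call:
play_rows([
  [0.1, 0, 0.01, 0, 0, 0, 0],
  [0.1, 0, 0.01, 0, 0, 0, 0],
  [0.1, 0, 0, 0, 0, 0, 0],
  [0.1, 0, 0, 0, 0, 0, 0],
])

```text
time: 33.63
position: [0.6289, 0.1275, 0.1249]
tool_rot: [-0.483, 0.516, -0.516, 0.483]
ft_force: [-0.6, -0.8, -3.1]
grip_width: 0.0305
```

Call:
play_rows([
  [0.1, 0, 0.01, 0, 0, 0, 0],
  [0.1, 0, 0, 0, 0, 0, 0],
  [0.1, 0, 0.01, 0, 0, 0, 0],
  [0.1, 0, 0, 0, 0, 0, 0],
  [0.1, 0, 0, 0, 0, 0, 0],
])

```text
time: 34.05
position: [0.6294, 0.1273, 0.1241]
tool_rot: [0.483, -0.516, 0.517, -0.483]
ft_force: [-0.9, -1.0, 4.6]
grip_width: 0.0309
```

Call:
play_rows([
  [0.6, 0, 0, 0, 0, 0, 0],
  [0.7, 0, 0, 0, 0, 0, 0],
  [0.7, 0, 0, 0, 0, 0, 0],
  [0.7, 0, 0, 0, 0, 0, 0],
  [0.7, 0, 0, 0, 0, 0, 0],
  [0.7, 0, 0, 0, 0, 0, 0],
  [0.7, 0, -0.1, 0, 0, 0, 0],
  [0.8, 0, -0.3, 0, 0, 0, 0],
  [1, 0, -0.35, 0, 0, 0, 0],
  [1, 0, -0.2, 0, 0, 0, 0],
  [1, 0, 0, 0, 0, 0, 0],
  [1, 0, 0, 0, 0, 0, 0],
])

```text
time: 35.05
position: [0.6298, 0.1276, 0.2203]
tool_rot: [0.482, -0.515, 0.517, -0.484]
ft_force: [0.5, -0.3, 0.4]
grip_width: 0.084
```

```bash
python3 -c "
from h import *
im,P=look('w21');state();go(.4175,.18,.22)"
```

```text
t 35.1 pos [0.6286 0.1275 0.2184] q [0.026 0.581 1.418 0.    1.142 0.093] w 0.0852 F [-0.  -0.9 -0.6]
toolaxes x,y,z rows:
 [[-0.067 -0.998 -0.   ]
 [ 0.     0.    -1.   ]
 [ 0.998 -0.067  0.   ]]
yaw now -3.83 tilt [ 0.  0. -1.] turn units 0.0 rows 0.0 shift xyz [-0.383 -0.016 -2.142] xz rows 5.4 q6 0.09
```

View pics/w21.png

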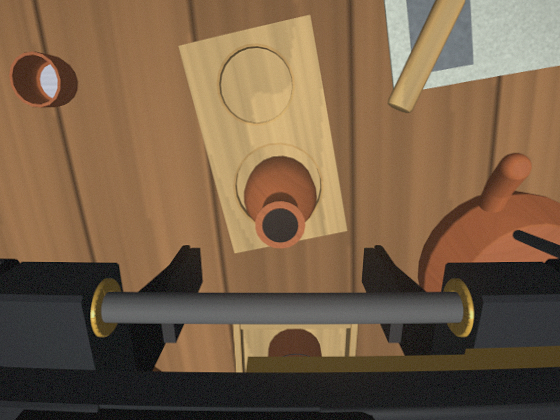

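Call:
play_rows([
  [1, -0.06, 0, -0.35, 0, 0, 0],
  [1, -0.06, 0, -0.36, 0, 0, 0],
  [1, -0.06, 0, -0.36, 0, 0, 0],
  [1, -0.06, 0, -0.36, 0, 0, 0],
  [1, -0.06, 0, -0.36, 0, 0, 0],
  [1, -0.06, 0, -0.35, 0, 0, 0],
  [1, 0, 0, 0, 0, 0, 0],
  [1, 0, 0, 0, 0, 0, 0],
  [1, 0, 0, 0, 0, 0, 0],
])

```text
time: 35.85
position: [0.418, 0.1778, 0.2175]
tool_rot: [-0.483, 0.516, -0.516, 0.483]
ft_force: [0.4, -0.4, -0.5]
grip_width: 0.0872
```

```bash
python3 -c "
from h import *
im,P=look('w22');state()
cv2.imwrite('pics/w22c.png',cv2.resize(im[60:200,200:360],None,fx=4,fy=4,interpolation=cv2.INTER_CUBIC))"
```

```text
t 35.9 pos [0.4189 0.1777 0.2177] q [ 0.155  0.347  1.879 -0.     0.916  0.222] w 0.087 F [1.  0.1 0.5]
toolaxes x,y,z rows:
 [[-0.067 -0.998 -0.   ]
 [ 0.001 -0.    -1.   ]
 [ 0.998 -0.067  0.001]]
```

View pics/w22c.png

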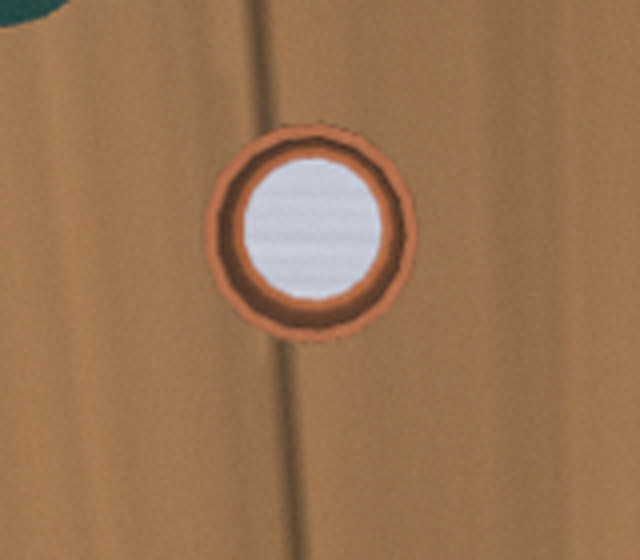

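```bash
python3 -c "
from h import *
im,P=load('w22')
c=lambda x,y:(200+x/4-.4,60+y/4-.4)
X=ray([c(206,232),c(417,232),c(312,123),c(312,342)],P,.04);print(X.round(4),X[:2].mean(0),X[2:].mean(0))
go(X[:2,0].mean(),X[2:,1].mean(),.09)"
```

```text
[[0.3946 0.2471 0.04  ]
 [0.4413 0.244  0.04  ]
 [0.4196 0.2686 0.04  ]
 [0.4163 0.2213 0.04  ]] [0.41791673 0.24553703 0.04      ] [0.41798898 0.24493971 0.04      ]
yaw now -3.85 tilt [ 0.001 -0.    -1.   ] turn units 0.0 rows 0.0 shift xyz [-0.671  1.277 -0.055] xz rows 1.7 q6 0.22
```

Call:
play_rows([
  [1, -0.33, 0, -0.025, 0, 0, 0],
  [1, -0.34, 0.1, -0.03, 0, 0, 0],
  [1, 0, 0.35, 0, 0, 0, 0],
  [1, 0, 0.35, 0, 0, 0, 0],
  [1, 0, 0.3, 0, 0, 0, 0],
  [1, 0, 0.17, 0, 0, 0, 0],
  [1, 0, 0, 0, 0, 0, 0],
  [1, 0, 0, 0, 0, 0, 0],
  [1, 0, 0, 0, 0, 0, 0],
])

```text
time: 36.65
position: [0.4183, 0.245, 0.0915]
tool_rot: [0.482, -0.516, 0.517, -0.483]
ft_force: [0.0, -0.2, 0.1]
grip_width: 0.0871
```

```bash
python3 -c "
from h import *
im,P=look('w23');state();go(.418,.245,.043)"
```

```text
t 36.7 pos [0.4184 0.2451 0.092 ] q [ 0.299  0.607  1.912 -0.     0.62   0.366] w 0.087 F [ 0.4 -0.4  0.9]
toolaxes x,y,z rows:
 [[-0.067 -0.998 -0.001]
 [ 0.003  0.001 -1.   ]
 [ 0.998 -0.067  0.003]]
yaw now -3.86 tilt [ 0.003  0.001 -1.   ] turn units 0.0 rows 0.0 shift xyz [ 0.002  0.49  -0.004] xz rows 0.0 q6 0.37
```

View pics/w23.png

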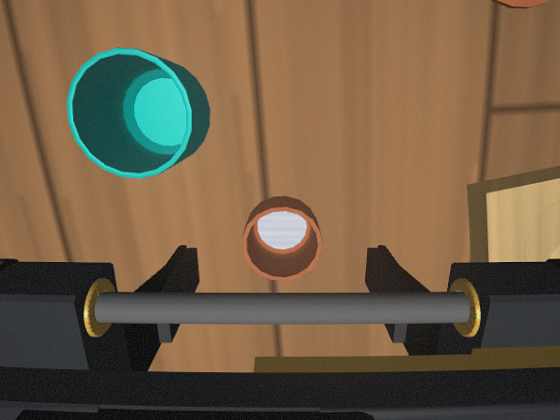

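Call:
play_rows([
  [1, 0, 0.2, 0, 0, 0, 0],
  [1, 0, 0.15, 0, 0, 0, 0],
  [1, 0, 0.1, 0, 0, 0, 0],
  [1, 0, 0.03, 0, 0, 0, 0],
  [0.3, 0, 0, 0, 0, 0, 0],
  [0.3, 0, 0, 0, 0, 0, 0],
  [0.3, 0, 0, 0, 0, 0, 0],
  [0.3, 0, 0, 0, 0, 0, 0],
  [0.3, 0, 0, 0, 0, 0, 0],
  [0.3, 0, 0, 0, 0, 0, 0],
  [0.3, 0, 0, 0, 0, 0, 0],
  [0.3, 0, 0, 0, 0, 0, 0],
], grip_force=12)

```text
time: 37.7
position: [0.4171, 0.2451, 0.0433]
tool_rot: [0.483, -0.516, 0.517, -0.483]
ft_force: [1.3, -0.7, 2.5]
grip_width: 0.0466
```

Call:
play_rows([
  [0.3, 0, 0, 0, 0, 0, 0],
  [0.3, 0, 0, 0, 0, 0, 0],
  [0.3, 0, -0.05, 0, 0, 0, 0],
  [0.3, 0, -0.2, 0, 0, 0, 0],
  [0.3, 0, -0.35, 0, 0, 0, 0],
  [0.3, 0, -0.35, 0, 0, 0, 0],
  [0.3, 0, -0.35, 0, 0, 0, 0],
  [0.3, 0, -0.3, 0, 0, 0, 0],
  [0.3, 0, -0.15, 0, 0, 0, 0],
  [0.3, 0, 0, 0, 0, 0, 0],
  [0.3, 0, 0, 0, 0, 0, 0],
])

```text
time: 38.62
position: [0.4165, 0.2449, 0.2185]
tool_rot: [0.483, -0.516, 0.517, -0.483]
ft_force: [-0.1, 0.3, -1.7]
grip_width: 0.0467
```

```bash
python3 -c "
from h import *
im,P=look('w24');state();go(.6125,.2245,.22)"
```

```text
t 38.67 pos [0.4158 0.2446 0.2173] q [ 0.3    0.382  1.814 -0.     0.947  0.367] w 0.047 F [ 0.6 -0.  -1.9]
toolaxes x,y,z rows:
 [[-0.067 -0.998  0.001]
 [-0.002 -0.001 -1.   ]
 [ 0.998 -0.067 -0.002]]
yaw now -3.83 tilt [-0.002 -0.001 -1.   ] turn units 0.0 rows 0.0 shift xyz [ 0.07  -0.027  1.976] xz rows 4.9 q6 0.37
```

View pics/w24.png

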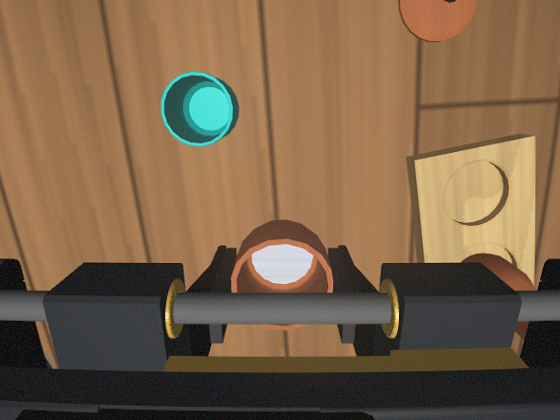

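Call:
play_rows([
  [0.3, 0.01, 0, 0.2, 0, 0, 0],
  [0.3, 0.02, 0, 0.36, 0, 0, 0],
  [0.3, 0.02, 0, 0.36, 0, 0, 0],
  [0.3, 0.02, 0, 0.36, 0, 0, 0],
  [0.3, 0, 0, 0.36, 0, 0, 0],
  [0.3, 0, 0, 0.22, 0, 0, 0],
  [0.3, 0, 0, 0.12, 0, 0, 0],
  [0.3, 0, 0, 0, 0, 0, 0],
  [0.3, 0, 0, 0, 0, 0, 0],
  [0.3, 0, 0, 0, 0, 0, 0],
])

```text
time: 39.5
position: [0.6116, 0.2246, 0.2159]
tool_rot: [-0.485, 0.517, -0.515, 0.481]
ft_force: [-0.5, 0.0, -1.3]
grip_width: 0.0469
```

```bash
python3 -c "
from h import *
im,P=look('w25');state();go(.6125,.2245,.055)"
```

```text
t 39.55 pos [0.6117 0.2248 0.2166] q [0.181 0.599 1.389 0.    1.158 0.247] w 0.0468 F [-1.1 -0.5 -0.1]
toolaxes x,y,z rows:
 [[-0.066 -0.998  0.001]
 [-0.004 -0.001 -1.   ]
 [ 0.998 -0.066 -0.004]]
yaw now -3.8 tilt [-0.004 -0.001 -1.   ] turn units 0.0 rows 0.0 shift xyz [0.003 1.616 0.008] xz rows 0.0 q6 0.25
```

View pics/w25.png

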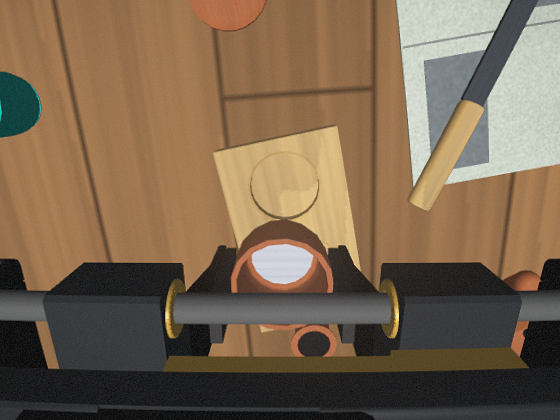

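```bash
python3 -c "
from h import *
im,P=load('w25')
print(ray([(250.5,185),(319.5,185),(285,151.5),(285,219)],P,.024).round(4))"
```

```text
[[0.5794 0.2295 0.024 ]
 [0.6468 0.225  0.024 ]
 [0.6152 0.2599 0.024 ]
 [0.6109 0.1922 0.024 ]]
```

Call:
play_rows([
  [0.3, 0, 0.2, 0.01, 0, 0, 0],
  [0.3, 0, 0.35, 0, 0, 0, 0],
  [0.3, 0, 0.3, 0, 0, 0, 0],
  [0.3, 0, 0.25, 0, 0, 0, 0],
  [0.3, 0, 0.15, 0, 0, 0, 0],
  [0.3, 0, 0.1, 0, 0, 0, 0],
  [0.3, 0, 0.05, 0, 0, 0, 0],
  [0.3, 0, 0, 0, 0, 0, 0],
  [0.3, 0, 0, 0, 0, 0, 0],
  [0.3, 0, 0, 0, 0, 0, 0],
])

```text
time: 40.38
position: [0.6158, 0.225, 0.0796]
tool_rot: [0.482, -0.516, 0.517, -0.484]
ft_force: [0.6, 0.1, -1.1]
grip_width: 0.0468
```

Call:
play_rows([
  [0.3, 0, 0.08, -0.02, 0, 0, 0],
  [0.3, 0, 0.06, 0, 0, 0, 0],
  [0.3, 0, 0.04, 0, 0, 0, 0],
  [0.3, 0, 0.02, 0, 0, 0, 0],
  [0.3, 0, 0, 0, 0, 0, 0],
  [0.3, 0, 0, 0, 0, 0, 0],
])

```text
time: 40.88
position: [0.6128, 0.2248, 0.0578]
tool_rot: [-0.483, 0.517, -0.516, 0.483]
ft_force: [1.0, 0.3, -0.8]
grip_width: 0.0466
```

Call:
play_rows([
  [0.3, 0, 0.01, 0, 0, 0, 0],
  [0.3, 0, 0.01, 0, 0, 0, 0],
  [0.3, 0, 0, 0, 0, 0, 0],
  [0.3, 0, 0, 0, 0, 0, 0],
])

```text
time: 41.22
position: [0.6129, 0.2248, 0.0561]
tool_rot: [0.483, -0.516, 0.516, -0.483]
ft_force: [-0.0, 0.0, -1.8]
grip_width: 0.0466
```

Call:
play_rows([
  [0.3, 0, 0.01, 0, 0, 0, 0],
  [0.3, 0, 0, 0, 0, 0, 0],
  [0.3, 0, 0.01, 0, 0, 0, 0],
  [0.3, 0, 0, 0, 0, 0, 0],
  [0.3, 0, 0, 0, 0, 0, 0],
])

```text
time: 41.63
position: [0.6131, 0.2249, 0.0553]
tool_rot: [0.483, -0.516, 0.517, -0.483]
ft_force: [-1.3, -0.9, 5.7]
grip_width: 0.0468
```

Contact with the pocket floor; release, rise and inspect.

Call:
play_rows([
  [0.7, 0, 0, 0, 0, 0, 0],
  [0.8, 0, 0, 0, 0, 0, 0],
  [0.8, 0, 0, 0, 0, 0, 0],
  [0.8, 0, 0, 0, 0, 0, 0],
  [0.8, 0, 0, 0, 0, 0, 0],
  [0.8, 0, -0.05, 0, 0, 0, 0],
  [0.8, 0, -0.25, 0, 0, 0, 0],
  [0.8, 0, -0.35, 0, 0, 0, 0],
  [0.8, 0, -0.35, 0, 0, 0, 0],
  [0.8, 0, -0.35, 0, 0, 0, 0],
  [0.8, 0, -0.35, 0, 0, 0, 0],
  [0.8, 0, -0.2, 0, 0, 0, 0],
])

```text
time: 42.63
position: [0.6144, 0.2252, 0.2491]
tool_rot: [0.481, -0.515, 0.518, -0.485]
ft_force: [-0.5, -0.2, 0.4]
grip_width: 0.0699
```

Call:
play_rows([
  [1, 0, 0, -0.35, 0, 0, 0],
  [1, 0, 0, -0.35, 0, 0, 0],
  [1, 0, 0, -0.35, 0, 0, 0],
  [1, 0, 0, -0.35, 0, 0, 0],
  [1, 0, 0, -0.35, 0, 0, 0],
  [1, 0, 0, 0, 0, 0, 0],
  [1, 0, 0, 0, 0, 0, 0],
  [1, 0, 0, 0, 0, 0, 0],
  [1, 0, 0, 0, 0, 0, 0],
])

```text
time: 43.38
position: [0.44, 0.2366, 0.2446]
tool_rot: [0.482, -0.516, 0.517, -0.484]
ft_force: [0.5, 0.6, -0.0]
grip_width: 0.0867
```

```bash
python3 -c "
from h import *
state();im,P=look('t26','top');im2,P2=look('s26','scene')
cv2.imwrite('pics/t26c.png',cv2.resize(im[130:270,160:440],None,fx=2.8,fy=2.8,interpolation=cv2.INTER_CUBIC))
cv2.imwrite('pics/s26c.png',cv2.resize(im2[160:310,80:450],None,fx=2.1,fy=2.1,interpolation=cv2.INTER_CUBIC))"
```

```text
t 43.38 pos [0.44   0.2366 0.2446] q [ 0.269  0.363  1.746 -0.     1.03   0.337] w 0.0867 F [ 0.5  0.6 -0. ]
toolaxes x,y,z rows:
 [[-0.067 -0.998 -0.001]
 [ 0.002  0.001 -1.   ]
 [ 0.998 -0.067  0.002]]
```

View pics/t26c.png

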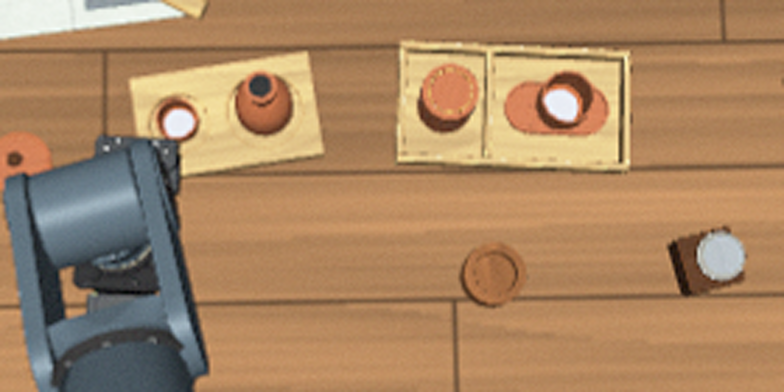

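View pics/s26c.png

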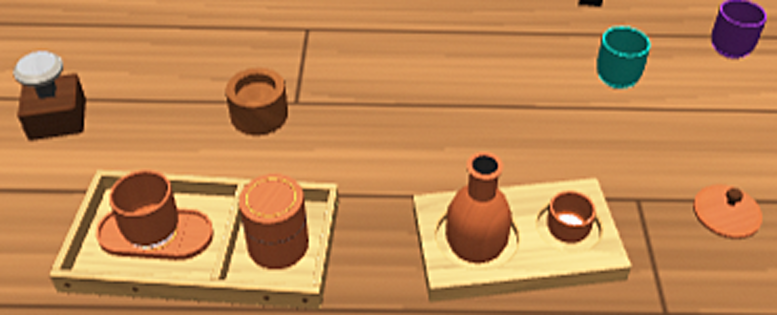

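```bash
python3 -c "
from h import *
im,P=load('w21');print('flask',ray((280,225),P,.132))
im,P=load('t26');c=lambda x,y:(160+x/2.8-.3,130+y/2.8-.3)
print('sake top',ray(c(178,120),P,.052),'flask top',ray(c(261,86),P,.132),'caddy',ray(c(450,91),P,.084))
print(ticket.hand_in())"
```

```text
flask [[0.62811013 0.12639002 0.132     ]]
sake top [[0.61206033 0.22107382 0.052     ]] flask top [[0.63016284 0.12422573 0.132     ]] caddy [[ 0.6332169 -0.082      0.084    ]]
the job is handed in; nothing more can be done
None
```

I made up both orders and handed the job in at about 43 s of the 136 s allowed. `hand_in` reports no verdict, so the results below come from my own checks.

**Tea order**
- The saucer went down first, flat and lengthways, within about 1 mm of the long compartment's centre.
- The tea cup stands upright on it, about 1 mm off the saucer's centre.
- The caddy stands upright within about 1–2 mm of the short compartment's centre.

**Sake order**
- The flask stands in the large pocket, about 1–2 mm off centre by the wrist camera.
- The sake cup stands in the small pocket. The top camera puts it 4–5 mm off centre; the gripper position at release puts it about 1 mm off.

Each piece was lowered until contact showed on the force reading before I let go. In the last scene and top pictures all five pieces are upright. The stake, forming block and kettle lid look unmoved; I did not measure this.

Two checks were not clean:
- **Camera agreement:** the top and wrist cameras differed by about 2–5 mm, well inside the tolerances.
- **Flask grip:** the fingers closed to 31 mm on the nominally 28 mm neck, so they were probably also touching the lip or shoulder. I re-gripped twice, slightly higher each time, and the flask carried and released without trouble.

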